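# Stack the washed tins on the drip stand

### The arm

A 7-joint arm with a two-finger parallel gripper is mounted at the origin on the work surface. World frame = base frame: x ahead of the robot, y to its left, z up, the work surface at z = 0. Lengths are in m, angles in rad, forces in N, time in s.
With the tool pointing down it reaches from about 0.35 to 0.9 m from the base axis. Payload 7.2 kg.
Tool frame: the origin (TCP) lies on the mounting face of the last link; the fingertips stand 182 mm ahead of it and the grasp point (between the pads) lies arm.tcp_to_grasp ahead of it (arm.tcp_to_grasp is the distance from the TCP to the grasp point, in m); z points along the fingers, y is the direction in which the jaws open and shut (so a half turn about z gives the same grasp; the last joint's range is limited). The gripper opens to 88 mm and grips with 3 to 60 N. Pads are 20 mm wide; open, the fingers measure 115 mm over their backs; the gripper's body (75 mm by 178 mm) begins 61 mm behind the grasp point.
Start: joints at [1.075, 0.411, -0.013, 1.596, 0.006, 1.134, -0.082], TCP at [0.259, -0.569, 0.405] pointing down, gripper open.
Joint ranges: [-2.95, 2.95], [-0.29, 1.99], [-1.47, 1.44], [0.14, 2.54], [-1.03, 4.17], [0.13, 1.85], [-2.86, 2.86]. Speed limits (rad/s): [2.39, 2.39, 3.01, 3.01, 3.14, 3.14, 3.14].

### API

Orientations are given as a unit quaternion [x, y, z, w].
In Python, from rig import telemetry, imaging, workorder, arm gives the robot as it stands.
- The arm moves only by the tool send_rows, never from a script. Its argument "plan" is a list of rows, each an object of numbers: "x", "y", "z": the shift along the tool's x, y, z in units of 30 mm (1.0 is 30 mm); "rx", "ry", "rz": the turn, a rotation vector about the tool's x, y, z in degrees; "claw": the closure, from -1 (fully open) to 1 (shut). A call has 1 to 5 rows; each row is the pose to reach, as a shift and turn from the pose commanded when the call began, along the tool's axes at that moment; what a row does not reach only later rows make up. A row lasts 1/8 s, in which the tool goes at most 62.5 mm and 10.7 degrees, less where a joint would pass 70% of its speed; a pose out of reach is approached as far as the arm can. A call with a gripper value outside its range is refused whole. The fingers move at their own pace and stop on an object; "force" is the grip in N (left out, the last holds). Time passes only in rows, so rows that repeat a pose let the fingers close. It gives the time, the measured TCP pose, the force and the opening at its end, in the units of the state.
- telemetry.observe(): the state, without advancing time (a new reading comes with each control period).
- imaging.snapshot(name): name is "scene" or "top"; returns the picture (480x640x3 uint8, red, green, blue); there is no depth.
- imaging.camera_model(name): a dict with "fx", "fy", "cx", "cy" (pixels), "R" (3x3) and "t" (3): a world point X has camera coordinates R X + t. Camera axes: x right, y down, z forward; pixel columns grow to the right and rows downward; lengths in m; the calibration is good to about 2 mm. A picture is of the moment at which its call begins. camera_model takes no time and is no camera call.
- workorder.close_job(): hands the job in, once; it reports no verdict.
The state is a dict: "time": time; "joint_positions": joint angles; "dq": joint speeds; "tau": joint torques, N m; "tool_pos": TCP position; "orientation": TCP orientation; "wrist_force": force on the tool from outside, world axes, zero at the start; "torque": the same for the moment, N m; "width": opening from 0.0 (shut) to 1.0 (fully open).
Only numpy, scipy, OpenCV 4.12 (cv2) and the standard library are available. Lean on these libraries where they do the work, as an engineer would, in place of code of your own. Each camera call takes 0.05 s, during which the arm holds its last target.

### The job

Stack the washed tins on the round black drip stand: first the wide tin in the saucer, then the middle tin on it, then the narrow tin, and last the cap with the maple knob, each seated fully home in or over the one below, so that the stack stands upright. Leave the balls and the bails where they are.

Things in the scene. Friction and masses are not known exactly. Their poses are not given: they have to be found in the camera images.
- wide_tin_center (a point): Wide tin: closed round steel tin, outside diameter 68 mm, 55 mm high, flat bottom without a foot, straight sides; in its top is a round recess, 50 mm in diameter and 8 mm deep, with a flat rim round it. Point: on its axis, half-way up (27.5 mm above its bottom); z is up along the axis.
- middle_tin_center (a point): Middle tin: outside diameter 56 mm, 52 mm high in all, on a bevelled foot 44 mm wide, 6 mm high, that drops into the wide tin's recess (3 mm play) until the shoulder sits on the rim. Its top has a like recess, 38 mm wide, 8 mm deep. Point: on its axis, 26 mm above the foot's underside; z up. Grip with fingertips at least 10 mm above the foot's underside, clear of the wider tin below.
- narrow_tin_center (a point): Narrow tin: flat top, outside diameter 44 mm, 50 mm high in all, on a bevelled foot 32 mm wide, 6 mm high, that drops into the middle tin's recess (3 mm play) until the shoulder sits on the rim. The top 5 mm taper in to 39 mm. Point: on its axis, 25 mm above the foot's underside; z up. Grip with fingertips at least 10 mm above the foot's underside.
- cap_center (a point): Cap: steel, 56 mm outside diameter, 46 mm high in all; disc top at 14 mm, then an upright round maple knob, 18 mm wide, from 14 to 46 mm: grip its upper part. Its 10 mm deep skirt (50 mm inside) goes over the narrow tin's top with 3 mm play until the disc rests on it. Right way up at the start. Point: on its axis, 23 mm above its lower edge; z up.
- stand: Drip stand: low round black rubber saucer, 96 mm in diameter, fixed on the shelf; flat floor of 84 mm diameter, 4 mm above the shelf's top, rim 9 mm above the shelf's top. Origin: centre of its underside, at the shelf's top; z up.
- rack: The slatted aluminium shelf, fixed, on which all stands; its top is level, 40 mm above the work surface. Origin: under its middle. At its ends, out of the way: a grey plastic box (124 mm above the work surface, y below -0.39) and a mug; a hook rail with a whistle (0.18 m) and a soap bottle (0.2 m), y above 0.37.
- white_ball_center (a point): White ball, 66 mm in diameter, loose in a black square frame on the shelf; its top is about 69 mm above the shelf. Bystander. Point: its centre.
- red_ball_center (a point): Red ball, the same size, loose in a second black square frame. Bystander. Point: its centre.
- bail_a_center (a point): Maple bail, a turned stick 110 mm long and 15 mm thick, lying with its twin in a low grey tray, 66 by 134 mm with walls 14 mm high. Bystander. Point: its middle; y runs along the stick.
- bail_b_center (a point): The second maple bail in the same tray, beside the first. Bystander. Point: its middle; y runs along the stick.
Mind the look-alikes: they are no part of the job. What is shaped like the part that bears cap_center but orange is not meant. What is shaped like the part that bears wide_tin_center but blue is not meant.

How it is judged:
On the way, in this order (a step that is already met when the one before it is completed fails the run):
1. the wide tin stands on the drip stand (horizontal distance between wide_tin_center and stand below 0.012 m and z of wide_tin_center in the frame of stand between 0.0285 and 0.0345 m and angle between wide_tin_center's own z axis and vertical below 0.07 rad), for 0.2 s.
2. the middle tin sits home on the wide tin (all of step 1 and horizontal distance between middle_tin_center and wide_tin_center below 0.006 m and z of middle_tin_center in the frame of wide_tin_center between 0.0445 and 0.0505 m and angle between middle_tin_center's own z axis and vertical below 0.07 rad), for 0.2 s.
3. the narrow tin sits home on the middle tin (all of step 2 and horizontal distance between narrow_tin_center and middle_tin_center below 0.006 m and z of narrow_tin_center in the frame of middle_tin_center between 0.042 and 0.048 m and angle between narrow_tin_center's own z axis and vertical below 0.07 rad), for 0.2 s.
4. the cap sits home on the narrow tin (all of step 3 and horizontal distance between cap_center and narrow_tin_center below 0.006 m and z of cap_center in the frame of narrow_tin_center between 0.035 and 0.041 m and angle between cap_center's own z axis and vertical below 0.07 rad), for 0.2 s.
At the end, for the whole second after the job is handed in: The wide tin stands on the stand's floor within 12 mm of its centre; the middle tin on it, the narrow tin on that and the cap on top are each within 6 mm of the axis of the one below and within 3 mm of the fully seated height; all are upright within 4 degrees, and let go (all of step 4); the robot touches nothing.
It fails at once if the white ball is moved more than 30 mm (distance of white_ball_center from where it was at the start of the episode above 0.03 m).
It fails at once if the red ball is moved more than 30 mm (distance of red_ball_center from where it was at the start of the episode above 0.03 m).
It fails at once if a bail is moved more than 30 mm (distance of bail_a_center from where it was at the start of the episode above 0.03 m).
It fails at once if a bail is moved more than 30 mm (distance of bail_b_center from where it was at the start of the episode above 0.03 m).
It also fails if it takes over 138 s, if anything falls off the work surface, if the arm or the gripper's body presses on something with over 40 N, if the wrist force passes 120 N, or if a joint passes its speed limit or range.

## Working session

There is one attempt and no reset: what is moved stays moved. The work goes in short steps, Python scripts to look and compute and a tool call to move; the robot and the scene stay as the last step left them, time stands still between calls to the robot, and variables do not carry over. Pictures are saved under pics/ and viewed, and the job is handed in when it is done.

Besides the shell and the picture viewer there is one more tool, called in YAML: its name, and indented under it one key for each argument. send_rows: Moves the arm, as the interface text tells. Its arguments: {"type":"object","properties":{"plan":{"type":"array"},"force":{"type":"number"}},"required":["plan"]}

```bash
ls -la; mkdir -p pics
python3 - <<'E'
from rig import telemetry, imaging, workorder, arm
import cv2
print(telemetry.observe()); print(arm.tcp_to_grasp)
for n in ("scene","top"):
    im=imaging.snapshot(n); cv2.imwrite(f"pics/{n}0.png",im[:,:,::-1]); print(n,imaging.camera_model(n))
E
```

```text
total 12
drwxr-xr-x  3 agent agent 4096 Dec  6 12:17 .
drwxr-xr-x 23 root  root  4096 Dec  6 12:17 ..
drwxr-xr-x  2 agent agent 4096 Dec  6 12:17 pics
{'time': 0.0, 'joint_positions': array([ 1.07479758,  0.41185906, -0.01270154,  1.59703389,  0.00560142,
        1.13429758, -0.0821942 ]), 'dq': array([ 0.00093124, -0.00053002,  0.00129377,  0.00042074,  0.00079138,
       -0.00086831,  0.00190899]), 'tau': array([ 1.68254996e-03, -5.87956274e+01,  6.42739814e-01, -2.91079473e+01,
       -5.37164428e-02,  1.84442714e-02,  1.66024042e-04]), 'tool_pos': array([ 0.25917793, -0.56848964,  0.40383852]), 'orientation': array([ 9.77208050e-01,  2.12282398e-01, -2.22198314e-04, -7.48868182e-04]), 'wrist_force': array([ 1.14459586, -0.20364256, -1.36705596]), 'torque': array([ 0.01495936, -0.01481127, -0.00588096]), 'width': 0.9977624332770619}
0.1633
scene {'fx': 511.4449744572038, 'fy': 511.4449744572038, 'cx': 315.3253374521082, 'cy': 233.10885708361155, 'R': array([[ 0.60434553,  0.79668698,  0.0075052 ],
       [ 0.652559  , -0.4895655 , -0.57835316],
       [-0.45709215,  0.35442273, -0.81575198]]), 't': array([-0.32575786, -0.32303947,  1.30272826])}
top {'fx': 596.0243772826559, 'fy': 596.0243772826559, 'cx': 320.33693048332145, 'cy': 249.159075295157, 'R': array([[ 0.02255429, -0.99972519,  0.0063917 ],
       [-0.98592188, -0.02330147, -0.16557504],
       [ 0.16567847, -0.00256729, -0.98617648]]), 't': array([-0.01458988,  0.58374352,  1.00149096])}
```

View pics/scene0.png

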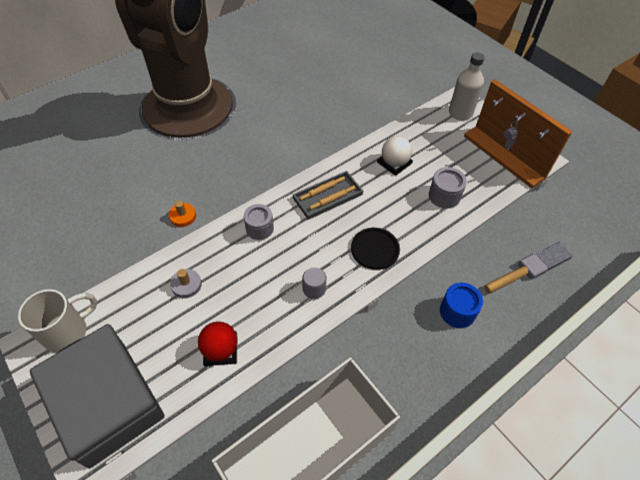

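View pics/top0.png

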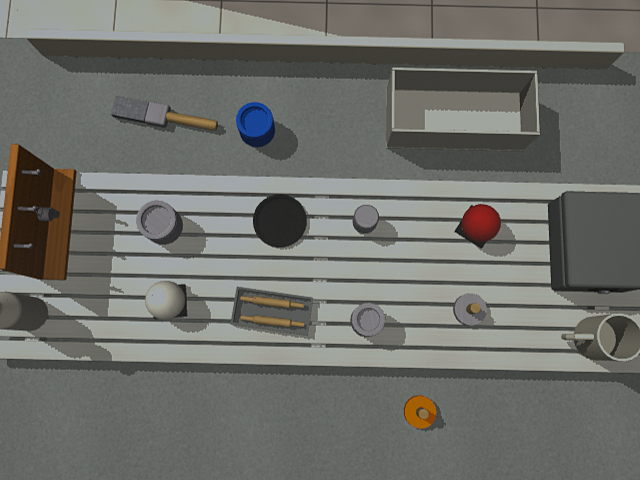

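The scene view shows the wide tin at (448,186), middle (258,221), narrow (314,283), cap (186,282) and stand (375,248). In the top view they are at (158,222), (368,319), (366,218), (472,310) and (280,221). The orange cap and blue tin are the decoys. Next I'll segment them.

Run:
```python
import cv2,numpy as np
C={'top':dict(w=(158,222,40),m=(368,319,35),n=(366,218,28),c=(472,310,30),s=(280,221,42)),
'scene':dict(w=(448,186,35),m=(258,221,32),n=(314,283,28),c=(186,282,32),s=(375,248,40))}
rows=[]
for v in C:
    im=cv2.imread(f'pics/{v}0.png'); r=[]
    for k,(x,y,h) in C[v].items():
        r.append(cv2.resize(im[y-h:y+h,x-h:x+h],(160*1,160),interpolation=cv2.INTER_NEAREST))
        hsv=cv2.cvtColor(im,cv2.COLOR_BGR2HSV)
        print(v,k,im[y,x],hsv[y,x],im[y-5,x-12],im[y,x-h],im[y+8,x-8])
    rows.append(np.hstack(r))
cv2.imwrite('pics/crop0.png',np.vstack(rows))
```

```text
top w [125 122 124] [140   6 125] [87 85 85] [ 94  98 101] [125 123 125]
top m [125 122 124] [140   6 125] [130 126 129] [158 166 162] [91 87 88]
top n [127 123 124] [128   8 127] [118 123 121] [85 90 89] [55 53 53]
top c [ 75 116 143] [ 18 121 143] [125 122 124] [151 160 160] [121 119 120]
top s [36 36 37] [ 0  7 37] [39 40 39] [171 167 162] [38 39 38]
scene w [145 138 144] [146  12 145] [153 146 150] [200 205 212] [53 50 53]
scene m [156 145 154] [145  18 156] [151 143 150] [204 209 211] [56 51 54]
scene n [153 144 150] [140  15 153] [114 117 122] [179 184 189] [54 51 53]
scene c [39 68 93] [ 16 148  93] [139 132 137] [201 207 210] [151 144 151]
scene s [27 26 28] [165  18  28] [23 21 23] [199 206 210] [21 23 22]
```

View pics/crop0.png

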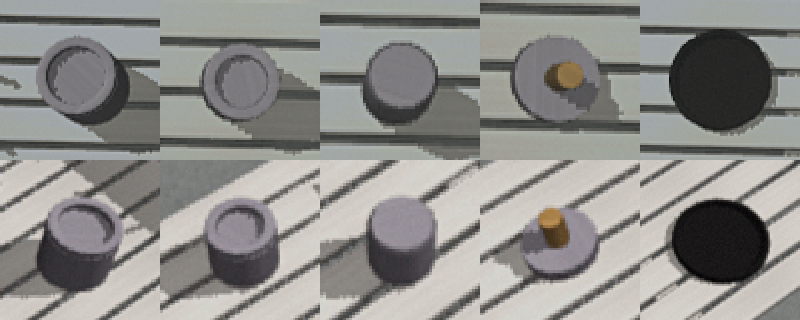

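```bash
cat > helpers.py <<'E'
import cv2,numpy as np
from rig import imaging
M={v:imaging.camera_model(v) for v in('top','scene')}
def cast(v,px,z):
    m=M[v];px=np.atleast_2d(px).astype(float)
    d=np.c_[(px[:,0]-m['cx'])/m['fx'],(px[:,1]-m['cy'])/m['fy'],np.ones(len(px))]@np.array(m['R'])
    c=-np.array(m['R']).T@m['t']
    return c+d*((z-c[2])/d[:,2])[:,None]
def proj(v,X):
    m=M[v];q=np.atleast_2d(X)@np.array(m['R']).T+m['t']
    return np.c_[m['fx']*q[:,0]/q[:,2]+m['cx'],m['fy']*q[:,1]/q[:,2]+m['cy']]
def tri(p1,p2,v1='top',v2='scene'):
    P=lambda v:np.array([[M[v]['fx'],0,M[v]['cx']],[0,M[v]['fy'],M[v]['cy']],[0,0,1]])@np.c_[M[v]['R'],M[v]['t']]
    X=cv2.triangulatePoints(P(v1),P(v2),np.array(p1,float).reshape(2,1),np.array(p2,float).reshape(2,1)).ravel()
    return X[:3]/X[3]
def circ(P):
    A=np.c_[2*P[:,:2],np.ones(len(P))];s=np.linalg.lstsq(A,(P[:,:2]**2).sum(1),rcond=None)[0]
    return s[:2],np.sqrt(s[2]+s[0]**2+s[1]**2)
def blob(mask,xy,h):
    x,y=xy;w=np.zeros_like(mask);w[y-h:y+h,x-h:x+h]=mask[y-h:y+h,x-h:x+h]
    w=cv2.morphologyEx(w,cv2.MORPH_OPEN,np.ones((3,3),np.uint8))
    cs,_=cv2.findContours(w,cv2.RETR_EXTERNAL,cv2.CHAIN_APPROX_NONE)
    return max(cs,key=cv2.contourArea)
def steel(im,vmin,d=1.5):
    f=cv2.GaussianBlur(im.astype(np.float32),(0,0),1.0)
    mg=(f[...,0]+f[...,2])/2-f[...,1]
    return ((mg>d)&(im.max(2)>=vmin)).astype(np.uint8)*255
E
python3 - <<'E'
from helpers import *
C={'top':dict(w=(158,222,40),m=(368,319,35),n=(366,218,28),c=(472,310,30),s=(280,221,42)),
'scene':dict(w=(448,186,35),m=(258,221,32),n=(314,283,28),c=(186,282,32),s=(375,248,40))}
H={};rows=[]
for v in C:
    im=cv2.imread(f'pics/{v}0.png');vis=im.copy();r=[]
    for k,(x,y,h) in C[v].items():
        mask=(im.max(2)<60).astype(np.uint8)*255 if k=='s' else steel(im,{'top':95,'scene':112}[v],{'top':.8,'scene':2}[v])
        c=blob(mask,(x,y),h-1)
        hull=cv2.convexHull(c).reshape(-1,2); H[v,k]=hull
        print(v,k,len(c),np.round(cv2.fitEllipse(cv2.convexHull(c))[0],1),np.round(cv2.fitEllipse(cv2.convexHull(c))[1],1))
        cv2.polylines(vis,[hull],True,(0,0,255),1)
        r.append(cv2.resize(vis[y-h:y+h,x-h:x+h],(160,160),interpolation=cv2.INTER_NEAREST))
    rows.append(np.hstack(r))
cv2.imwrite('pics/crop1.png',np.vstack(rows))
for k in 'wmncs':
    best=None
    for z in np.arange(0.03,0.12,0.001):
        a=circ(cast('top',H['top',k],z));b=circ(cast('scene',H['scene',k],z))
        d=np.hypot(*(a[0]-b[0]))
        if best is None or d<best[0]: best=(d,z,a,b)
    print(k,'z',round(best[1],3),'gap',round(best[0],4),np.round(best[2][0],4),best[2][1].round(4),np.round(best[3][0],4),best[3][1].round(4))
E
```

```text
top w 108 [155.3 219.2] [37.5 39.6]
top m 91 [367.8 319.1] [32.2 32.7]
top n 61 [366.1 216.1] [21.4 22.6]
top c 121 [469.9 309.1] [30.3 31.5]
top s 151 [279.4 220.1] [53.2 53.3]
scene w 84 [450.  178.7] [24.5 34.5]
scene m 75 [257.6 214.5] [22.7 29.4]
scene n 58 [314.5 276.3] [19.  23.3]
scene c 84 [185.8 281.7] [24.1 30.5]
scene s 128 [374.8 248.5] [41.9 48.5]
w z 0.098 gap 0.0012 [0.6206 0.2788] 0.0329 [0.6216 0.2794] 0.034
m z 0.094 gap 0.0005 [ 0.4611 -0.0821] 0.0267 [ 0.4615 -0.0817] 0.028
n z 0.092 gap 0.0015 [ 0.6357 -0.0777] 0.019 [ 0.6365 -0.0765] 0.0201
c z 0.055 gap 0.0012 [ 0.4843 -0.2613] 0.0266 [ 0.4846 -0.2602] 0.0273
s z 0.047 gap 0.0004 [0.6351 0.0727] 0.0478 [0.6352 0.0723] 0.0483
```

View pics/crop1.png

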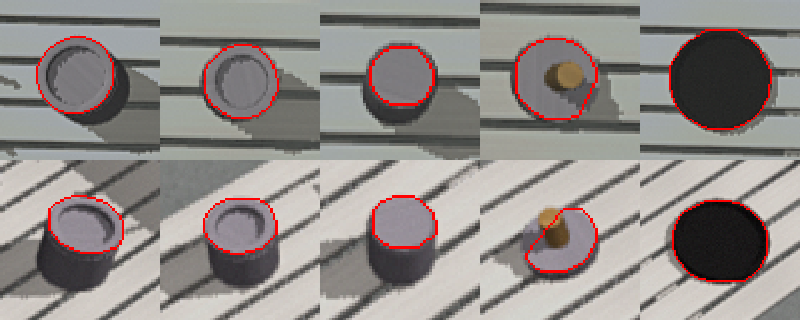

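All four tins, the cap and the stand are outlined cleanly in both views. Measured top heights are 98, 94 and 92 mm against nominal 95, 92 and 90, so they agree to about 3 mm. I'll cross-check the cap by its knob and write the move calculator.

```bash
cat > go.py <<'E'
import sys,numpy as np
from rig import telemetry,arm
from scipy.spatial.transform import Rotation as R
# target: grasp point x y z ; tool x along +y, tool y along +x, z down
g=np.array([float(a) for a in sys.argv[1:4]])
s=telemetry.observe();Rc=R.from_quat(s['orientation'])
Rt=R.from_matrix(np.array([[0,1,0],[1,0,0],[0,0,-1.]]))
tcp=g+[0,0,arm.tcp_to_grasp]
d=Rc.inv().apply(tcp-s['tool_pos'])/0.03
print('t',round(s['time'],2),'shift',np.round(d,3),'rot',np.round((Rc.inv()*Rt).as_rotvec(degrees=True),2),'grasp now',np.round(s['tool_pos']+Rc.apply([0,0,arm.tcp_to_grasp]),4),'w',round(s['width']*88,1),'F',np.round(s['wrist_force'],1))
E
python3 - <<'E'
from helpers import *
for v,xy in(('top',(476,309)),('scene',(182,275))):
    im=cv2.imread(f'pics/{v}0.png');hsv=cv2.cvtColor(im,cv2.COLOR_BGR2HSV)
    m=cv2.inRange(hsv,(8,90,(115 if v=='scene' else 90)),(25,255,255));c=blob(m,xy,20);print(v,cv2.contourArea(c),cv2.boundingRect(c),cv2.minEnclosingCircle(c),hsv[xy[1],xy[0]])
    for z in(.083,.086,.089): print(circ(cast(v,cv2.convexHull(c).reshape(-1,2),z)))
E
python3 go.py 0.621 0.279 0.24
```

```text
top 64.0 (471, 303, 9, 10) ((475.0, 307.5), 5.315173149108887) [ 19 122 134]
(array([ 0.48487393, -0.26275796]), np.float64(0.008242254437785998))
(array([ 0.48464941, -0.26196603]), np.float64(0.008217562081845044))
(array([ 0.48442489, -0.2611741 ]), np.float64(0.008192869725880174))
scene 43.5 (178, 269, 8, 8) ((181.5, 272.5), 4.301262855529785) [ 17 138 185]
(array([ 0.48276109, -0.26034333]), np.float64(0.008030504059251691))
(array([ 0.484724  , -0.26072052]), np.float64(0.0080002123542108))
(array([ 0.48668691, -0.26109771]), np.float64(0.00796992064919437))
t 0.1 shift [ 22.694 -20.702   0.047] rot [-8.000e-02 -4.000e-02 -6.549e+01] grasp now [ 0.2591 -0.5683  0.2406] w 87.9 F [-0.   0.4 -0.1]
```

send_rows:
  plan:
    - {"x": 7.6, "y": -6.9, "z": 0, "rz": -35}
    - {"x": 7.6, "y": -6.9, "z": 0, "rz": -35}
    - {"x": 7.6, "y": -6.9, "z": 0, "rz": -35}
    - {"x": 7.6, "y": -6.9, "z": 0, "rz": -35}
    - {"x": 7.6, "y": -6.9, "z": 0, "rz": -35}
  force: 30

```text
invalid input at $.plan[0]: expected keys x, y, z, rx, ry, rz, claw
```

```bash
python3 go.py 0.621 0.279 0.24
```

```text
t 0.1 shift [ 22.694 -20.702   0.047] rot [-8.000e-02 -4.000e-02 -6.549e+01] grasp now [ 0.2591 -0.5683  0.2406] w 87.9 F [-0.   0.4 -0.1]
```

send_rows:
  plan:
    - {"x": 7.6, "y": -6.9, "z": 0, "rx": 0, "ry": 0, "rz": -35, "claw": -1}
    - {"x": 7.6, "y": -6.9, "z": 0, "rx": 0, "ry": 0, "rz": -35, "claw": -1}
    - {"x": 7.6, "y": -6.9, "z": 0, "rx": 0, "ry": 0, "rz": -35, "claw": -1}
    - {"x": 7.6, "y": -6.9, "z": 0, "rx": 0, "ry": 0, "rz": -35, "claw": -1}
    - {"x": 7.6, "y": -6.9, "z": 0, "rx": 0, "ry": 0, "rz": -35, "claw": -1}
  force: 30

```text
time: 0.72
tool_pos: [0.3812, -0.2836, 0.4046]
orientation: [0.868, 0.497, -0.0, -0.0]
wrist_force: [0.7, -0.3, 0.4]
width: 1.001
```

```bash
python3 go.py 0.621 0.279 0.24
```

```text
t 0.72 shift [20.218 -2.607  0.042] rot [ -0.     0.   -30.43] grasp now [ 0.3812 -0.2836  0.2413] w 88.1 F [ 0.7 -0.3  0.4]
```

send_rows:
  plan:
    - {"x": 10.1, "y": -1.3, "z": 0, "rx": 0, "ry": 0, "rz": -30.4, "claw": -1}
    - {"x": 10.1, "y": -1.3, "z": 0, "rx": 0, "ry": 0, "rz": -30.4, "claw": -1}
    - {"x": 10.1, "y": -1.3, "z": 0, "rx": 0, "ry": 0, "rz": -30.4, "claw": -1}
    - {"x": 10.1, "y": -1.3, "z": 0, "rx": 0, "ry": 0, "rz": -30.4, "claw": -1}
    - {"x": 10.1, "y": -1.3, "z": 0, "rx": 0, "ry": 0, "rz": -30.4, "claw": -1}

```text
time: 1.35
tool_pos: [0.5014, -0.0028, 0.4046]
orientation: [0.708, 0.707, 0.0, 0.0]
wrist_force: [0.9, -0.8, -0.2]
width: 1.0
```

```bash
python3 go.py 0.621 0.279 0.2
```

```text
t 1.35 shift [9.398 3.977 1.377] rot [ 0.    0.   -0.07] grasp now [ 0.5014 -0.0028  0.2413] w 88.0 F [ 0.9 -0.8 -0.2]
```

send_rows:
  plan:
    - {"x": 9.4, "y": 4.0, "z": 1.0, "rx": 0, "ry": 0, "rz": 0, "claw": -1}
    - {"x": 9.4, "y": 4.0, "z": 1.0, "rx": 0, "ry": 0, "rz": 0, "claw": -1}
    - {"x": 9.4, "y": 4.0, "z": 1.0, "rx": 0, "ry": 0, "rz": 0, "claw": -1}
    - {"x": 9.4, "y": 4.0, "z": 1.0, "rx": 0, "ry": 0, "rz": 0, "claw": -1}
    - {"x": 9.4, "y": 4.0, "z": 1.0, "rx": 0, "ry": 0, "rz": 0, "claw": -1}

```text
time: 1.98
tool_pos: [0.622, 0.2788, 0.3738]
orientation: [0.708, 0.707, -0.0, -0.0]
wrist_force: [1.8, -0.0, 1.2]
width: 0.996
```

send_rows:
  plan:
    - {"x": 0, "y": 0, "z": 0, "rx": 0, "ry": 0, "rz": 0, "claw": -1}
    - {"x": 0, "y": 0, "z": 0, "rx": 0, "ry": 0, "rz": 0, "claw": -1}

```text
time: 2.22
tool_pos: [0.6213, 0.2767, 0.3737]
orientation: [0.708, 0.707, -0.001, -0.0]
wrist_force: [-0.0, 0.1, -0.0]
width: 1.002
```

```bash
python3 go.py 0.621 0.279 0.074
```

```text
t 2.23 shift [ 8.200e-02 -3.000e-03  4.547e+00] rot [-0.08  0.07 -0.07] grasp now [0.6211 0.2765 0.2104] w 88.2 F [-0.   0.1 -0. ]
```

send_rows:
  plan:
    - {"x": 0.08, "y": 0, "z": 1.5, "rx": 0, "ry": 0, "rz": 0, "claw": -1}
    - {"x": 0.08, "y": 0, "z": 2.7, "rx": 0, "ry": 0, "rz": 0, "claw": -1}
    - {"x": 0.08, "y": 0, "z": 3.7, "rx": 0, "ry": 0, "rz": 0, "claw": -1}
    - {"x": 0.08, "y": 0, "z": 4.3, "rx": 0, "ry": 0, "rz": 0, "claw": -1}
    - {"x": 0.08, "y": 0, "z": 4.5, "rx": 0, "ry": 0, "rz": 0, "claw": -1}

```text
time: 2.85
tool_pos: [0.6216, 0.2781, 0.2392]
orientation: [0.708, 0.706, -0.001, 0.0]
wrist_force: [-0.2, -0.0, -0.9]
width: 1.003
```

send_rows:
  plan:
    - {"x": 0, "y": 0, "z": 0, "rx": 0, "ry": 0, "rz": 0, "claw": -1}
    - {"x": 0, "y": 0, "z": 0, "rx": 0, "ry": 0, "rz": 0, "claw": 1}
    - {"x": 0, "y": 0, "z": 0, "rx": 0, "ry": 0, "rz": 0, "claw": 1}
    - {"x": 0, "y": 0, "z": 0, "rx": 0, "ry": 0, "rz": 0, "claw": 1}
    - {"x": 0, "y": 0, "z": 0, "rx": 0, "ry": 0, "rz": 0, "claw": 1}
  force: 30

```text
time: 3.48
tool_pos: [0.6216, 0.2796, 0.2405]
orientation: [0.708, 0.707, 0.0, 0.0]
wrist_force: [-0.4, -1.6, 5.1]
width: 0.772
```

send_rows:
  plan:
    - {"x": 0, "y": 0, "z": 0, "rx": 0, "ry": 0, "rz": 0, "claw": 1}
    - {"x": 0, "y": 0, "z": 0, "rx": 0, "ry": 0, "rz": 0, "claw": 1}
    - {"x": 0, "y": 0, "z": 0, "rx": 0, "ry": 0, "rz": 0, "claw": 1}

```text
time: 3.85
tool_pos: [0.6216, 0.2796, 0.2405]
orientation: [0.708, 0.707, 0.0, 0.0]
wrist_force: [-0.2, -1.1, 5.5]
width: 0.769
```

```bash
python3 go.py 0.621 0.279 0.134
```

```text
t 3.85 shift [-0.019 -0.017 -1.893] rot [ 0.06 -0.02 -0.08] grasp now [0.6217 0.2796 0.0772] w 67.7 F [-0.2 -1.1  5.5]
```

send_rows:
  plan:
    - {"x": 0, "y": 0, "z": -0.5, "rx": 0, "ry": 0, "rz": 0, "claw": 1}
    - {"x": 0, "y": 0, "z": -1.2, "rx": 0, "ry": 0, "rz": 0, "claw": 1}
    - {"x": 0, "y": 0, "z": -1.7, "rx": 0, "ry": 0, "rz": 0, "claw": 1}
    - {"x": 0, "y": 0, "z": -2.0, "rx": 0, "ry": 0, "rz": 0, "claw": 1}
    - {"x": 0, "y": 0, "z": -2.0, "rx": 0, "ry": 0, "rz": 0, "claw": 1}

```text
time: 4.47
tool_pos: [0.6215, 0.2795, 0.3006]
orientation: [0.708, 0.707, 0.001, 0.0]
wrist_force: [0.8, -0.1, -1.4]
width: 0.773
```

```bash
python3 go.py 0.635 0.073 0.137;  python3 - <<'E'
from helpers import *
a=imaging.snapshot('scene')[...,::-1];cv2.imwrite('pics/s1.png',a[60:360,200:600]);b=imaging.snapshot('top')[...,::-1];cv2.imwrite('pics/t1.png',b)
E
```

```text
t 4.47 shift [-6.882  0.46   0.008] rot [ 0.08 -0.03 -0.09] grasp now [0.6218 0.2796 0.1373] w 68.1 F [ 0.8 -0.1 -1.4]
```

View pics/s1.png

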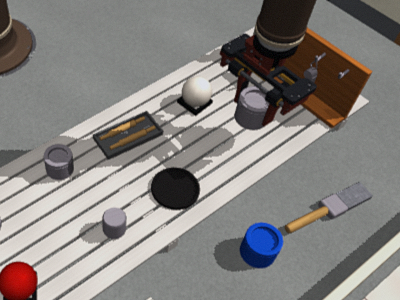

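The wide tin is held and lifted, at (252,107) in the crop, and the width reads 68 mm. Now I carry it to the stand.

send_rows:
  plan:
    - {"x": -0.8, "y": 0.05, "z": 0, "rx": 0, "ry": 0, "rz": 0, "claw": 1}
    - {"x": -2.4, "y": 0.15, "z": 0, "rx": 0, "ry": 0, "rz": 0, "claw": 1}
    - {"x": -4.2, "y": 0.3, "z": 0, "rx": 0, "ry": 0, "rz": 0, "claw": 1}
    - {"x": -5.8, "y": 0.4, "z": 0, "rx": 0, "ry": 0, "rz": 0, "claw": 1}
    - {"x": -6.88, "y": 0.46, "z": 0, "rx": 0, "ry": 0, "rz": 0, "claw": 1}

```text
time: 5.2
tool_pos: [0.6349, 0.0697, 0.2987]
orientation: [0.709, 0.706, -0.001, -0.0]
wrist_force: [0.2, 0.5, -2.0]
width: 0.778
```

send_rows:
  plan:
    - {"x": 0, "y": 0, "z": 0.7, "rx": 0, "ry": 0, "rz": 0, "claw": 1}
    - {"x": 0, "y": 0, "z": 1.3, "rx": 0, "ry": 0, "rz": 0, "claw": 1}
    - {"x": 0, "y": 0, "z": 1.3, "rx": 0, "ry": 0, "rz": 0, "claw": 1}

```text
time: 5.58
tool_pos: [0.6338, 0.0745, 0.2581]
orientation: [0.707, 0.707, -0.001, -0.002]
wrist_force: [-0.7, -0.3, -1.7]
width: 0.772
```

```bash
python3 go.py 0.635 0.073 0.0812
```

```text
t 5.58 shift [-0.049  0.041  0.454] rot [-0.25 -0.02  0.05] grasp now [0.6331 0.0745 0.0948] w 67.9 F [-0.7 -0.3 -1.7]
```

send_rows:
  plan:
    - {"x": 0, "y": 0, "z": 0.2, "rx": 0, "ry": 0, "rz": 0, "claw": 1}
    - {"x": 0, "y": 0, "z": 0.35, "rx": 0, "ry": 0, "rz": 0, "claw": 1}
    - {"x": 0, "y": 0, "z": 0.42, "rx": 0, "ry": 0, "rz": 0, "claw": 1}
    - {"x": 0, "y": 0, "z": 0.45, "rx": 0, "ry": 0, "rz": 0, "claw": 1}
    - {"x": 0, "y": 0, "z": 0.45, "rx": 0, "ry": 0, "rz": 0, "claw": 1}

```text
time: 6.2
tool_pos: [0.635, 0.0729, 0.2473]
orientation: [0.708, 0.707, 0.0, 0.0]
wrist_force: [0.6, -0.4, -2.0]
width: 0.772
```

```bash
python3 go.py 0.635 0.073 0.0812
```

```text
t 6.2 shift [0.003 0.002 0.093] rot [ 0.02  0.   -0.09] grasp now [0.635  0.0729 0.084 ] w 67.9 F [ 0.6 -0.4 -2. ]
```

send_rows:
  plan:
    - {"x": 0, "y": 0, "z": 0.04, "rx": 0, "ry": 0, "rz": 0, "claw": 1}
    - {"x": 0, "y": 0, "z": 0.08, "rx": 0, "ry": 0, "rz": 0, "claw": 1}
    - {"x": 0, "y": 0, "z": 0.12, "rx": 0, "ry": 0, "rz": 0, "claw": 1}
    - {"x": 0, "y": 0, "z": 0.12, "rx": 0, "ry": 0, "rz": 0, "claw": 1}

```text
time: 6.7
tool_pos: [0.6349, 0.073, 0.2445]
orientation: [0.708, 0.707, -0.0, 0.0]
wrist_force: [-3.5, -0.5, 6.0]
width: 0.772
```

```bash
python3 go.py 0.635 0.073 0.0812
```

```text
t 6.7 shift [ 0.001  0.004 -0.001] rot [ 0.02  0.03 -0.09] grasp now [0.6349 0.0729 0.0812] w 67.9 F [-3.5 -0.5  6. ]
```

Contact came at the expected height. I'll release and raise.

send_rows:
  plan:
    - {"x": 0, "y": 0, "z": -0.03, "rx": 0, "ry": 0, "rz": 0, "claw": -1}
    - {"x": 0, "y": 0, "z": -0.03, "rx": 0, "ry": 0, "rz": 0, "claw": -1}
    - {"x": 0, "y": 0, "z": -0.03, "rx": 0, "ry": 0, "rz": 0, "claw": -1}
    - {"x": 0, "y": 0, "z": -0.03, "rx": 0, "ry": 0, "rz": 0, "claw": -1}
    - {"x": 0, "y": 0, "z": -0.03, "rx": 0, "ry": 0, "rz": 0, "claw": -1}

```text
time: 7.32
tool_pos: [0.6349, 0.073, 0.2444]
orientation: [0.708, 0.707, -0.0, -0.0]
wrist_force: [-0.9, -0.4, 0.2]
width: 0.997
```

send_rows:
  plan:
    - {"x": 0, "y": 0, "z": -0.7, "rx": 0, "ry": 0, "rz": 0, "claw": -1}
    - {"x": 0, "y": 0, "z": -2, "rx": 0, "ry": 0, "rz": 0, "claw": -1}
    - {"x": 0, "y": 0, "z": -3.2, "rx": 0, "ry": 0, "rz": 0, "claw": -1}
    - {"x": 0, "y": 0, "z": -4, "rx": 0, "ry": 0, "rz": 0, "claw": -1}

```text
time: 7.82
tool_pos: [0.635, 0.0733, 0.3682]
orientation: [0.708, 0.707, 0.001, 0.001]
wrist_force: [0.4, -0.7, -0.2]
width: 1.001
```

```bash
python3 go.py 0.461 -0.082 0.2
```

```text
t 7.83 shift [-5.183 -5.795  0.14 ] rot [ 0.19 -0.03 -0.08] grasp now [0.6356 0.0733 0.2049] w 88.1 F [ 0.4 -0.7 -0.2]
```

send_rows:
  plan:
    - {"x": -1.0, "y": -1.1, "z": 0, "rx": 0, "ry": 0, "rz": 0, "claw": -1}
    - {"x": -2.4, "y": -2.7, "z": 0, "rx": 0, "ry": 0, "rz": 0, "claw": -1}
    - {"x": -3.8, "y": -4.3, "z": 0, "rx": 0, "ry": 0, "rz": 0, "claw": -1}
    - {"x": -4.8, "y": -5.4, "z": 0, "rx": 0, "ry": 0, "rz": 0, "claw": -1}
    - {"x": -5.18, "y": -5.8, "z": 0, "rx": 0, "ry": 0, "rz": 0, "claw": -1}

```text
time: 8.45
tool_pos: [0.459, -0.0838, 0.3658]
orientation: [0.709, 0.706, -0.0, 0.001]
wrist_force: [0.1, 0.3, 0.1]
width: 1.001
```

send_rows:
  plan:
    - {"x": 0, "y": 0, "z": 0, "rx": 0, "ry": 0, "rz": 0, "claw": -1}
    - {"x": 0, "y": 0, "z": 0, "rx": 0, "ry": 0, "rz": 0, "claw": -1}

```text
time: 8.7
tool_pos: [0.4618, -0.081, 0.3651]
orientation: [0.707, 0.707, 0.001, 0.0]
wrist_force: [0.0, -0.0, 0.4]
width: 0.999
```

```bash
python3 go.py 0.4612 -0.082 0.073
```

```text
t 8.7 shift [-0.035 -0.027  4.292] rot [ 0.1  -0.03  0.  ] grasp now [ 0.4621 -0.0809  0.2018] w 87.9 F [ 0.  -0.   0.4]
```

Run:
```python
from helpers import *
H={}
for v,(x,y),h,vm,d in(('top',(284,215),45,95,.8),('scene',(375,225),38,112,2)):
    im=imaging.snapshot(v)[...,::-1].copy();cv2.imwrite(f'pics/{v}2.png',im)
    c=blob(steel(im,vm,d),(x,y),h);H[v]=cv2.convexHull(c).reshape(-1,2);print(v,cv2.fitEllipse(c))
for z in(.096,.099,.102):print(z,[circ(cast(v,H[v],z)) for v in H])
im=cv2.imread('pics/scene2.png');cv2.imwrite('pics/s2.png',im[60:360,150:550])
```

```text
top ((277.30584716796875, 213.70285034179688), (37.30043411254883, 38.93873596191406), 77.90105438232422)
scene ((378.20916748046875, 231.59669494628906), (28.70028305053711, 35.766929626464844), 102.30577850341797)
0.096 [(array([0.63542534, 0.07340657]), np.float64(0.03331385885750675)), (array([0.6324926, 0.0767383]), np.float64(0.03409833051159582))]
0.099 [(array([0.63474091, 0.07318858]), np.float64(0.03321274368175408)), (array([0.63391394, 0.07506221]), np.float64(0.03396757153110797))]
0.102 [(array([0.63405647, 0.0729706 ]), np.float64(0.03311162850600272)), (array([0.63533529, 0.07338613]), np.float64(0.033836812550605645))]
```

View pics/s2.png

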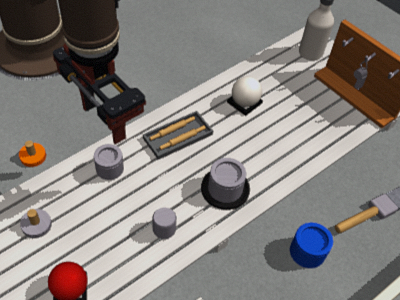

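The wide tin stands upright in the stand at crop (228,178), with its axis measured at about (0.6345, 0.073). Descending on the middle tin.

send_rows:
  plan:
    - {"x": -0.03, "y": -0.02, "z": 1.4, "rx": 0, "ry": 0, "rz": 0, "claw": -1}
    - {"x": -0.03, "y": -0.02, "z": 2.6, "rx": 0, "ry": 0, "rz": 0, "claw": -1}
    - {"x": -0.03, "y": -0.02, "z": 3.5, "rx": 0, "ry": 0, "rz": 0, "claw": -1}
    - {"x": -0.03, "y": -0.02, "z": 4.1, "rx": 0, "ry": 0, "rz": 0, "claw": -1}
    - {"x": -0.03, "y": -0.02, "z": 4.3, "rx": 0, "ry": 0, "rz": 0, "claw": -1}

```text
time: 9.43
tool_pos: [0.4604, -0.0821, 0.2342]
orientation: [0.707, 0.707, -0.0, -0.001]
wrist_force: [-0.3, 0.0, 0.2]
width: 1.004
```

send_rows:
  plan:
    - {"x": 0, "y": 0, "z": 0, "rx": 0, "ry": 0, "rz": 0, "claw": -1}
    - {"x": 0, "y": 0, "z": 0, "rx": 0, "ry": 0, "rz": 0, "claw": -1}

```text
time: 9.68
tool_pos: [0.4605, -0.0829, 0.2361]
orientation: [0.708, 0.707, 0.0, 0.0]
wrist_force: [0.0, -0.5, 0.3]
width: 1.003
```

```bash
python3 go.py 0.4612 -0.082 0.073
```

```text
t 9.68 shift [ 0.029  0.022 -0.007] rot [ 0.07  0.01 -0.07] grasp now [ 0.4607 -0.0829  0.0728] w 88.2 F [ 0.  -0.5  0.3]
```

send_rows:
  plan:
    - {"x": 0.03, "y": 0.02, "z": 0, "rx": 0, "ry": 0, "rz": 0, "claw": -1}
    - {"x": 0.03, "y": 0.02, "z": 0, "rx": 0, "ry": 0, "rz": 0, "claw": 1}
    - {"x": 0.03, "y": 0.02, "z": 0, "rx": 0, "ry": 0, "rz": 0, "claw": 1}
    - {"x": 0.03, "y": 0.02, "z": 0, "rx": 0, "ry": 0, "rz": 0, "claw": 1}
    - {"x": 0.03, "y": 0.02, "z": 0, "rx": 0, "ry": 0, "rz": 0, "claw": 1}
  force: 30

```text
time: 10.3
tool_pos: [0.4607, -0.0822, 0.2354]
orientation: [0.708, 0.707, 0.0, 0.0]
wrist_force: [1.2, 0.5, 0.6]
width: 0.635
```

send_rows:
  plan:
    - {"x": 0, "y": 0, "z": 0, "rx": 0, "ry": 0, "rz": 0, "claw": 1}
    - {"x": 0, "y": 0, "z": 0, "rx": 0, "ry": 0, "rz": 0, "claw": 1}
    - {"x": 0, "y": 0, "z": 0, "rx": 0, "ry": 0, "rz": 0, "claw": 1}
    - {"x": 0, "y": 0, "z": 0, "rx": 0, "ry": 0, "rz": 0, "claw": 1}

```text
time: 10.8
tool_pos: [0.4607, -0.0822, 0.2354]
orientation: [0.708, 0.707, -0.0, 0.0]
wrist_force: [0.5, 0.7, 0.5]
width: 0.631
```

```bash
python3 go.py 0.4612 -0.082 0.16
```

```text
t 10.8 shift [ 0.008  0.018 -2.928] rot [ 0.    0.   -0.09] grasp now [ 0.4607 -0.0822  0.0721] w 55.6 F [0.5 0.7 0.5]
```

send_rows:
  plan:
    - {"x": 0, "y": 0, "z": -0.6, "rx": 0, "ry": 0, "rz": 0, "claw": 1}
    - {"x": 0, "y": 0, "z": -1.6, "rx": 0, "ry": 0, "rz": 0, "claw": 1}
    - {"x": 0, "y": 0, "z": -2.6, "rx": 0, "ry": 0, "rz": 0, "claw": 1}
    - {"x": 0, "y": 0, "z": -3.2, "rx": 0, "ry": 0, "rz": 0, "claw": 1}
    - {"x": 0, "y": 0, "z": -3.4, "rx": 0, "ry": 0, "rz": 0, "claw": 1}

```text
time: 11.42
tool_pos: [0.4607, -0.0822, 0.3383]
orientation: [0.708, 0.707, 0.0, 0.001]
wrist_force: [0.2, -1.2, -0.5]
width: 0.637
```

```bash
python3 go.py 0.6348 0.0729 0.175
```

```text
t 11.43 shift [5.179e+00 5.793e+00 5.000e-03] rot [ 0.08  0.03 -0.1 ] grasp now [ 0.461  -0.0823  0.175 ] w 56.0 F [ 0.2 -1.2 -0.5]
```

send_rows:
  plan:
    - {"x": 0.8, "y": 0.9, "z": 0, "rx": 0, "ry": 0, "rz": 0, "claw": 1}
    - {"x": 2.0, "y": 2.25, "z": 0, "rx": 0, "ry": 0, "rz": 0, "claw": 1}
    - {"x": 3.4, "y": 3.8, "z": 0, "rx": 0, "ry": 0, "rz": 0, "claw": 1}
    - {"x": 4.6, "y": 5.2, "z": 0, "rx": 0, "ry": 0, "rz": 0, "claw": 1}
    - {"x": 5.18, "y": 5.79, "z": 0, "rx": 0, "ry": 0, "rz": 0, "claw": 1}

```text
time: 12.05
tool_pos: [0.6359, 0.0757, 0.3358]
orientation: [0.707, 0.707, -0.0, -0.001]
wrist_force: [-0.0, 0.0, -0.3]
width: 0.634
```

send_rows:
  plan:
    - {"x": 0, "y": 0, "z": 0, "rx": 0, "ry": 0, "rz": 0, "claw": 1}
    - {"x": 0, "y": 0, "z": 0, "rx": 0, "ry": 0, "rz": 0, "claw": 1}
    - {"x": 0, "y": 0, "z": 0, "rx": 0, "ry": 0, "rz": 0, "claw": 1}
    - {"x": 0, "y": 0, "z": 0, "rx": 0, "ry": 0, "rz": 0, "claw": 1}

```text
time: 12.55
tool_pos: [0.6343, 0.0719, 0.3377]
orientation: [0.708, 0.706, -0.0, 0.0]
wrist_force: [0.3, -0.1, -0.8]
width: 0.632
```

```bash
python3 go.py 0.6348 0.0729 0.1251
python3 - <<'E'
from helpers import *
H={}
for v,z in(('top',.195),('scene',.195)):
    im=imaging.snapshot(v)[...,::-1].copy()
    x,y=proj(v,[.6348,.0729,.19])[0].astype(int);print(v,x,y)
    cv2.imwrite(f'pics/m_{v}.png',cv2.resize(im[y-75:y+75,x-75:x+75],(400,400),interpolation=0))
a=np.hstack([cv2.imread(f'pics/m_{v}.png') for v in('top','scene')]);cv2.imwrite('pics/m_both.png',a)
E
```

```text
t 12.55 shift [0.035 0.016 1.644] rot [ 0.02  0.03 -0.17] grasp now [0.6344 0.0718 0.1744] w 55.7 F [ 0.3 -0.1 -0.8]
top 273 200
scene 383 201
```

View pics/m_both.png

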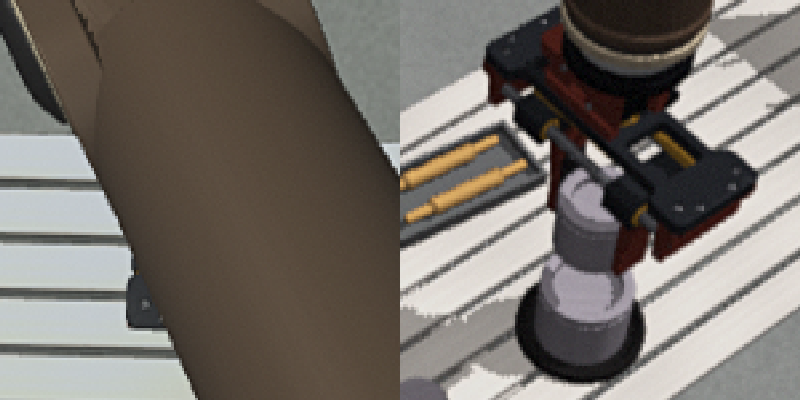

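The scene crop shows the middle tin held level above the wide tin, its recess at about (590,285). The arm hides the top view. Lowering.

send_rows:
  plan:
    - {"x": 0.03, "y": 0.02, "z": 0.4, "rx": 0, "ry": 0, "rz": 0, "claw": 1}
    - {"x": 0.03, "y": 0.02, "z": 0.9, "rx": 0, "ry": 0, "rz": 0, "claw": 1}
    - {"x": 0.03, "y": 0.02, "z": 1.25, "rx": 0, "ry": 0, "rz": 0, "claw": 1}
    - {"x": 0.03, "y": 0.02, "z": 1.35, "rx": 0, "ry": 0, "rz": 0, "claw": 1}
    - {"x": 0.03, "y": 0.02, "z": 1.35, "rx": 0, "ry": 0, "rz": 0, "claw": 1}

```text
time: 13.28
tool_pos: [0.6352, 0.0739, 0.2966]
orientation: [0.708, 0.707, -0.0, -0.0]
wrist_force: [0.8, -0.4, -0.7]
width: 0.634
```

send_rows:
  plan:
    - {"x": 0, "y": 0, "z": 0, "rx": 0, "ry": 0, "rz": 0, "claw": 1}
    - {"x": 0, "y": 0, "z": 0, "rx": 0, "ry": 0, "rz": 0, "claw": 1}

```text
time: 13.52
tool_pos: [0.6353, 0.0739, 0.2974]
orientation: [0.708, 0.707, 0.0, 0.0]
wrist_force: [0.4, 0.5, 0.3]
width: 0.637
```

```bash
python3 go.py 0.6348 0.0729 0.1251
```

```text
t 13.53 shift [-0.032 -0.018  0.3  ] rot [ 0.05 -0.   -0.09] grasp now [0.6355 0.0739 0.1341] w 56.0 F [0.4 0.5 0.3]
```

send_rows:
  plan:
    - {"x": -0.03, "y": -0.02, "z": 0.1, "rx": 0, "ry": 0, "rz": 0, "claw": 1}
    - {"x": -0.03, "y": -0.02, "z": 0.18, "rx": 0, "ry": 0, "rz": 0, "claw": 1}
    - {"x": -0.03, "y": -0.02, "z": 0.25, "rx": 0, "ry": 0, "rz": 0, "claw": 1}
    - {"x": -0.03, "y": -0.02, "z": 0.31, "rx": 0, "ry": 0, "rz": 0, "claw": 1}
    - {"x": -0.03, "y": -0.02, "z": 0.33, "rx": 0, "ry": 0, "rz": 0, "claw": 1}

```text
time: 14.15
tool_pos: [0.6346, 0.073, 0.2883]
orientation: [0.708, 0.707, -0.0, 0.0]
wrist_force: [-5.2, -1.6, 13.8]
width: 0.636
```

```bash
python3 go.py 0.6348 0.0729 0.1251
```

```text
t 14.15 shift [-0.004  0.008 -0.002] rot [ 0.02  0.03 -0.1 ] grasp now [0.6346 0.0729 0.125 ] w 55.9 F [-5.2 -1.6 13.8]
```

Contact came at exactly the seated height of 0.125 m. Release and go to the narrow tin.

send_rows:
  plan:
    - {"x": 0, "y": 0, "z": -0.03, "rx": 0, "ry": 0, "rz": 0, "claw": 1}
    - {"x": 0, "y": 0, "z": -0.03, "rx": 0, "ry": 0, "rz": 0, "claw": -1}
    - {"x": 0, "y": 0, "z": -0.03, "rx": 0, "ry": 0, "rz": 0, "claw": -1}
    - {"x": 0, "y": 0, "z": -0.03, "rx": 0, "ry": 0, "rz": 0, "claw": -1}
    - {"x": 0, "y": 0, "z": -0.03, "rx": 0, "ry": 0, "rz": 0, "claw": -1}

```text
time: 14.78
tool_pos: [0.6346, 0.0729, 0.2878]
orientation: [0.708, 0.707, -0.0, -0.0]
wrist_force: [-0.0, 0.0, -0.1]
width: 0.994
```

send_rows:
  plan:
    - {"x": 0, "y": 0, "z": 0, "rx": 0, "ry": 0, "rz": 0, "claw": -1}
    - {"x": 0, "y": 0, "z": -0.7, "rx": 0, "ry": 0, "rz": 0, "claw": -1}
    - {"x": 0, "y": 0, "z": -1.9, "rx": 0, "ry": 0, "rz": 0, "claw": -1}
    - {"x": 0, "y": 0, "z": -2.8, "rx": 0, "ry": 0, "rz": 0, "claw": -1}
    - {"x": 0, "y": 0, "z": -3.2, "rx": 0, "ry": 0, "rz": 0, "claw": -1}

```text
time: 15.4
tool_pos: [0.6348, 0.0733, 0.3871]
orientation: [0.708, 0.707, 0.001, 0.001]
wrist_force: [0.7, 1.1, -0.1]
width: 1.004
```

```bash
python3 go.py 0.636 -0.0773 0.215
```

```text
t 15.4 shift [-5.019  0.045  0.29 ] rot [ 0.21 -0.03 -0.09] grasp now [0.6354 0.0734 0.2238] w 88.4 F [ 0.7  1.1 -0.1]
```

send_rows:
  plan:
    - {"x": -0.8, "y": 0.04, "z": 0, "rx": 0, "ry": 0, "rz": 0, "claw": -1}
    - {"x": -2.2, "y": 0.04, "z": 0, "rx": 0, "ry": 0, "rz": 0, "claw": -1}
    - {"x": -3.6, "y": 0.04, "z": 0, "rx": 0, "ry": 0, "rz": 0, "claw": -1}
    - {"x": -4.6, "y": 0.04, "z": 0, "rx": 0, "ry": 0, "rz": 0, "claw": -1}
    - {"x": -5.01, "y": 0.04, "z": 0, "rx": 0, "ry": 0, "rz": 0, "claw": -1}

```text
time: 16.02
tool_pos: [0.6353, -0.0796, 0.3838]
orientation: [0.709, 0.706, -0.0, -0.0]
wrist_force: [-0.0, 0.7, 0.2]
width: 1.002
```

send_rows:
  plan:
    - {"x": 0, "y": 0, "z": 0, "rx": 0, "ry": 0, "rz": 0, "claw": -1}
    - {"x": 0, "y": 0, "z": 0, "rx": 0, "ry": 0, "rz": 0, "claw": -1}
    - {"x": 0, "y": 0, "z": 0, "rx": 0, "ry": 0, "rz": 0, "claw": -1}
    - {"x": 0, "y": 0, "z": 0, "rx": 0, "ry": 0, "rz": 0, "claw": -1}

```text
time: 16.52
tool_pos: [0.6356, -0.0764, 0.384]
orientation: [0.707, 0.707, 0.0, -0.0]
wrist_force: [-0.7, 0.3, 0.2]
width: 0.999
```

```bash
python3 go.py 0.636 -0.0773 0.072
python3 - <<'E'
from helpers import *
for v in('top','scene'):
    im=imaging.snapshot(v)[...,::-1].copy();cv2.imwrite(f'pics/{v}3.png',im)
    x,y=proj(v,[.6348,.0729,.12])[0].astype(int)
    cv2.imwrite(f'pics/m3_{v}.png',cv2.resize(im[y-50:y+50,x-50:x+50],(400,400),interpolation=0))
a=np.hstack([cv2.imread(f'pics/m3_{v}.png') for v in('top','scene')]);cv2.imwrite('pics/m3_both.png',a)
E
```

```text
t 16.52 shift [-0.03   0.013  4.956] rot [ 0.   -0.01 -0.01] grasp now [ 0.6356 -0.0764  0.2207] w 87.9 F [-0.7  0.3  0.2]
```

View pics/m3_both.png

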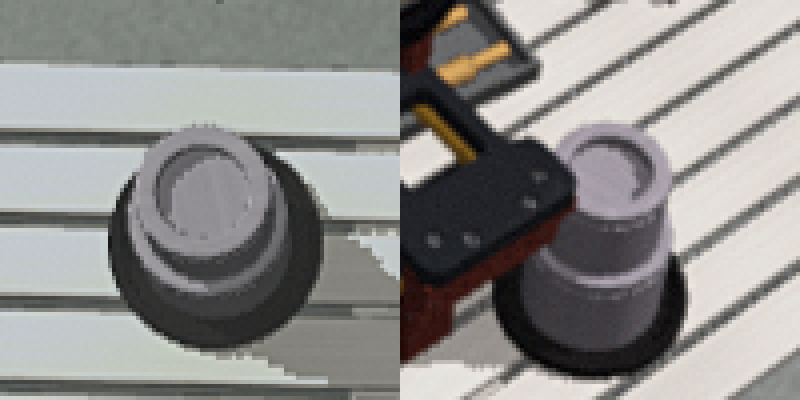

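The middle tin sits in the wide tin, level, with its rim at about (205,195) in the left crop. I'll measure its rim and then pick up the narrow tin.

Run:
```python
from helpers import *
im=cv2.imread('pics/top3.png');x,y=proj('top',[.6348,.0729,.145])[0].astype(int)
c=blob(steel(im,95,.8),(x,y),18);print(circ(cast('top',cv2.convexHull(c).reshape(-1,2),.145)),circ(cast('top',cv2.convexHull(c).reshape(-1,2),.148)))
```

```text
(array([0.63165571, 0.07506913]), np.float64(0.0289297305401302)) (array([0.63094761, 0.07483446]), np.float64(0.02883734199689065))
```

send_rows:
  plan:
    - {"x": -0.01, "y": 0, "z": 1.6, "rx": 0, "ry": 0, "rz": 0, "claw": -1}
    - {"x": -0.01, "y": 0, "z": 3.1, "rx": 0, "ry": 0, "rz": 0, "claw": -1}
    - {"x": -0.01, "y": 0, "z": 4.2, "rx": 0, "ry": 0, "rz": 0, "claw": -1}
    - {"x": -0.01, "y": 0, "z": 4.8, "rx": 0, "ry": 0, "rz": 0, "claw": -1}
    - {"x": -0.01, "y": 0, "z": 4.95, "rx": 0, "ry": 0, "rz": 0, "claw": -1}

```text
time: 17.25
tool_pos: [0.6355, -0.0775, 0.2348]
orientation: [0.708, 0.707, -0.0, -0.0]
wrist_force: [-0.0, -0.2, 0.1]
width: 1.0
```

send_rows:
  plan:
    - {"x": 0, "y": 0, "z": 0, "rx": 0, "ry": 0, "rz": 0, "claw": -1}
    - {"x": 0, "y": 0, "z": 0, "rx": 0, "ry": 0, "rz": 0, "claw": -1}
    - {"x": 0, "y": 0, "z": 0, "rx": 0, "ry": 0, "rz": 0, "claw": -1}

```text
time: 17.62
tool_pos: [0.6359, -0.0777, 0.2365]
orientation: [0.708, 0.707, 0.0, 0.001]
wrist_force: [0.3, -0.5, -0.4]
width: 0.999
```

```bash
python3 go.py 0.636 -0.0773 0.072
```

```text
t 17.62 shift [0.013 0.004 0.041] rot [ 0.1   0.02 -0.1 ] grasp now [ 0.6362 -0.0778  0.0732] w 87.9 F [ 0.3 -0.5 -0.4]
```

Run:
```python
from helpers import *
im=cv2.imread('pics/top3.png');x,y=proj('top',[.6348,.0729,.145])[0].astype(int);print(x,y)
for vm in(105,115,120,125):
    m=steel(im,vm,.3);c=blob(m,(x,y),22);h=cv2.convexHull(c).reshape(-1,2);print(vm,circ(cast('top',h,.145)),cv2.boundingRect(c))
vis=im.copy();cv2.polylines(vis,[h],True,(0,0,255),1);cv2.circle(vis,(x,y),1,(0,255,0),-1)
cv2.imwrite('pics/v4.png',cv2.resize(vis[y-40:y+40,x-40:x+40],(480,480),interpolation=0))
```

```text
275 207
105 (array([0.63047048, 0.0749628 ]), np.float64(0.029870024914940885)) (258, 192, 35, 37)
115 (array([0.63057698, 0.07506803]), np.float64(0.029739604221228556)) (258, 192, 35, 37)
120 (array([0.63044716, 0.07505893]), np.float64(0.02955655569604133)) (258, 192, 35, 37)
125 (array([0.63147038, 0.07502269]), np.float64(0.028737832661494794)) (258, 192, 35, 35)
```

View pics/v4.png

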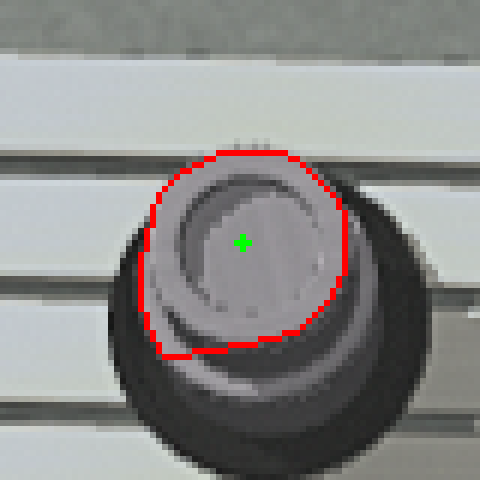

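send_rows:
  plan:
    - {"x": 0.01, "y": 0, "z": 0.04, "rx": 0, "ry": 0, "rz": 0, "claw": -1}
    - {"x": 0.01, "y": 0, "z": 0.04, "rx": 0, "ry": 0, "rz": 0, "claw": 1}
    - {"x": 0.01, "y": 0, "z": 0.04, "rx": 0, "ry": 0, "rz": 0, "claw": 1}
    - {"x": 0.01, "y": 0, "z": 0.04, "rx": 0, "ry": 0, "rz": 0, "claw": 1}
    - {"x": 0.01, "y": 0, "z": 0.04, "rx": 0, "ry": 0, "rz": 0, "claw": 1}
  force: 30

```text
time: 18.25
tool_pos: [0.6356, -0.0774, 0.2342]
orientation: [0.708, 0.707, 0.0, 0.0]
wrist_force: [0.2, 0.3, -0.3]
width: 0.584
```

send_rows:
  plan:
    - {"x": 0, "y": 0, "z": 0, "rx": 0, "ry": 0, "rz": 0, "claw": 1}
    - {"x": 0, "y": 0, "z": 0, "rx": 0, "ry": 0, "rz": 0, "claw": 1}
    - {"x": 0, "y": 0, "z": 0, "rx": 0, "ry": 0, "rz": 0, "claw": 1}
    - {"x": 0, "y": 0, "z": 0, "rx": 0, "ry": 0, "rz": 0, "claw": 1}

```text
time: 18.75
tool_pos: [0.6356, -0.0774, 0.2342]
orientation: [0.708, 0.707, 0.0, 0.0]
wrist_force: [0.6, -0.2, 0.2]
width: 0.496
```

```bash
python3 go.py 0.636 -0.0773 0.22
```

```text
t 18.75 shift [ 2.000e-03  1.400e-02 -4.969e+00] rot [ 0.    0.   -0.09] grasp now [ 0.6356 -0.0774  0.0709] w 43.7 F [ 0.6 -0.2  0.2]
```

The rim outline (the red hull also bled onto the rim below) is centred about 1 px from the expected axis, within the play. The narrow tin is gripped, width 43.7 mm. Lifting.

send_rows:
  plan:
    - {"x": 0, "y": 0, "z": -0.7, "rx": 0, "ry": 0, "rz": 0, "claw": 1}
    - {"x": 0, "y": 0, "z": -2.0, "rx": 0, "ry": 0, "rz": 0, "claw": 1}
    - {"x": 0, "y": 0, "z": -3.5, "rx": 0, "ry": 0, "rz": 0, "claw": 1}
    - {"x": 0, "y": 0, "z": -4.5, "rx": 0, "ry": 0, "rz": 0, "claw": 1}
    - {"x": 0, "y": 0, "z": -5.0, "rx": 0, "ry": 0, "rz": 0, "claw": 1}

```text
time: 19.38
tool_pos: [0.6357, -0.0771, 0.3874]
orientation: [0.708, 0.707, 0.001, 0.001]
wrist_force: [-0.4, 0.4, -1.0]
width: 0.494
```

send_rows:
  plan:
    - {"x": 0, "y": 0, "z": 0, "rx": 0, "ry": 0, "rz": 0, "claw": 1}
    - {"x": 0, "y": 0, "z": 0, "rx": 0, "ry": 0, "rz": 0, "claw": 1}
    - {"x": 0, "y": 0, "z": 0, "rx": 0, "ry": 0, "rz": 0, "claw": 1}

```text
time: 19.75
tool_pos: [0.6353, -0.0775, 0.3828]
orientation: [0.708, 0.707, -0.001, -0.001]
wrist_force: [-0.2, 0.3, -1.4]
width: 0.495
```

```bash
python3 go.py 0.6344 0.0724 0.22
```

```text
t 19.75 shift [ 4.995 -0.037 -0.016] rot [-0.13 -0.02 -0.08] grasp now [ 0.6349 -0.0774  0.2195] w 43.6 F [-0.2  0.3 -1.4]
```

send_rows:
  plan:
    - {"x": 0.7, "y": -0.04, "z": 0, "rx": 0, "ry": 0, "rz": 0, "claw": 1}
    - {"x": 1.8, "y": -0.04, "z": 0, "rx": 0, "ry": 0, "rz": 0, "claw": 1}
    - {"x": 3.2, "y": -0.04, "z": 0, "rx": 0, "ry": 0, "rz": 0, "claw": 1}
    - {"x": 4.4, "y": -0.04, "z": 0, "rx": 0, "ry": 0, "rz": 0, "claw": 1}
    - {"x": 5.0, "y": -0.04, "z": 0, "rx": 0, "ry": 0, "rz": 0, "claw": 1}

```text
time: 20.38
tool_pos: [0.6339, 0.0766, 0.3841]
orientation: [0.706, 0.708, 0.0, -0.001]
wrist_force: [-0.2, 0.1, -2.1]
width: 0.495
```

send_rows:
  plan:
    - {"x": 0, "y": 0, "z": 0, "rx": 0, "ry": 0, "rz": 0, "claw": 1}
    - {"x": 0, "y": 0, "z": 0.3, "rx": 0, "ry": 0, "rz": 0, "claw": 1}
    - {"x": 0, "y": 0, "z": 0.8, "rx": 0, "ry": 0, "rz": 0, "claw": 1}
    - {"x": 0, "y": 0, "z": 1.2, "rx": 0, "ry": 0, "rz": 0, "claw": 1}
    - {"x": 0, "y": 0, "z": 1.2, "rx": 0, "ry": 0, "rz": 0, "claw": 1}

```text
time: 21.0
tool_pos: [0.6343, 0.0718, 0.3465]
orientation: [0.708, 0.706, -0.001, -0.001]
wrist_force: [-0.1, 0.2, -0.8]
width: 0.498
```

send_rows:
  plan:
    - {"x": 0, "y": 0, "z": 0, "rx": 0, "ry": 0, "rz": 0, "claw": 1}
    - {"x": 0, "y": 0, "z": 0, "rx": 0, "ry": 0, "rz": 0, "claw": 1}
    - {"x": 0, "y": 0, "z": 0, "rx": 0, "ry": 0, "rz": 0, "claw": 1}

```text
time: 21.38
tool_pos: [0.6347, 0.0728, 0.3487]
orientation: [0.708, 0.707, 0.0, 0.0]
wrist_force: [-0.0, 0.5, -0.6]
width: 0.495
```

```bash
python3 go.py 0.6344 0.0724 0.1699
python3 - <<'E'
from helpers import *
im=imaging.snapshot('scene')[...,::-1].copy();x,y=proj('scene',[.6348,.0729,.15])[0].astype(int)
cv2.imwrite('pics/n5.png',cv2.resize(im[y-60:y+60,x-60:x+60],(480,480),interpolation=0))
E
```

```text
t 21.38 shift [-0.012 -0.01   0.516] rot [ 0.04 -0.   -0.08] grasp now [0.6348 0.0728 0.1854] w 43.5 F [-0.   0.5 -0.6]
```

View pics/n5.png

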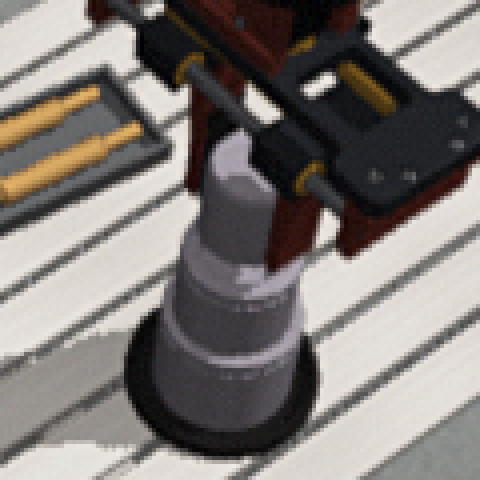

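The narrow tin hangs plumb over the middle one, foot at about (240,255) and axis-aligned. Lowering to contact.

send_rows:
  plan:
    - {"x": -0.01, "y": -0.01, "z": 0.15, "rx": 0, "ry": 0, "rz": 0, "claw": 1}
    - {"x": -0.01, "y": -0.01, "z": 0.28, "rx": 0, "ry": 0, "rz": 0, "claw": 1}
    - {"x": -0.01, "y": -0.01, "z": 0.4, "rx": 0, "ry": 0, "rz": 0, "claw": 1}
    - {"x": -0.01, "y": -0.01, "z": 0.49, "rx": 0, "ry": 0, "rz": 0, "claw": 1}
    - {"x": -0.01, "y": -0.01, "z": 0.53, "rx": 0, "ry": 0, "rz": 0, "claw": 1}

```text
time: 22.05
tool_pos: [0.6343, 0.0724, 0.3331]
orientation: [0.708, 0.707, -0.0, 0.0]
wrist_force: [-4.6, -1.3, 10.9]
width: 0.495
```

```bash
python3 go.py 0.6344 0.0724 0.1699
```

```text
t 22.05 shift [-0.001  0.004 -0.002] rot [ 0.01  0.02 -0.09] grasp now [0.6343 0.0724 0.1698] w 43.6 F [-4.6 -1.3 10.9]
```

send_rows:
  plan:
    - {"x": 0, "y": 0, "z": -0.03, "rx": 0, "ry": 0, "rz": 0, "claw": 1}
    - {"x": 0, "y": 0, "z": -0.03, "rx": 0, "ry": 0, "rz": 0, "claw": -1}
    - {"x": 0, "y": 0, "z": -0.03, "rx": 0, "ry": 0, "rz": 0, "claw": -1}
    - {"x": 0, "y": 0, "z": -0.03, "rx": 0, "ry": 0, "rz": 0, "claw": -1}
    - {"x": 0, "y": 0, "z": -0.03, "rx": 0, "ry": 0, "rz": 0, "claw": -1}

```text
time: 22.68
tool_pos: [0.6343, 0.0723, 0.3332]
orientation: [0.708, 0.707, -0.0, -0.0]
wrist_force: [-0.0, 0.1, 0.1]
width: 0.907
```

send_rows:
  plan:
    - {"x": 0, "y": 0, "z": 0, "rx": 0, "ry": 0, "rz": 0, "claw": -1}
    - {"x": 0, "y": 0, "z": -0.7, "rx": 0, "ry": 0, "rz": 0, "claw": -1}
    - {"x": 0, "y": 0, "z": -1.7, "rx": 0, "ry": 0, "rz": 0, "claw": -1}
    - {"x": 0, "y": 0, "z": -2.6, "rx": 0, "ry": 0, "rz": 0, "claw": -1}
    - {"x": 0, "y": 0, "z": -3.0, "rx": 0, "ry": 0, "rz": 0, "claw": -1}

```text
time: 23.3
tool_pos: [0.6345, 0.0725, 0.4248]
orientation: [0.708, 0.707, 0.001, 0.001]
wrist_force: [0.5, 0.2, 0.4]
width: 0.998
```

```bash
python3 go.py 0.4847 -0.2612 0.22
```

```text
t 23.3 shift [-11.133  -4.978   1.371] rot [ 0.12 -0.01 -0.09] grasp now [0.6348 0.0726 0.2615] w 87.8 F [0.5 0.2 0.4]
```

send_rows:
  plan:
    - {"x": -1.4, "y": -0.6, "z": 0, "rx": 0, "ry": 0, "rz": 0, "claw": 0}
    - {"x": -3.0, "y": -1.35, "z": 0, "rx": 0, "ry": 0, "rz": 0, "claw": 0}
    - {"x": -4.8, "y": -2.15, "z": 0, "rx": 0, "ry": 0, "rz": 0, "claw": 0}
    - {"x": -6.6, "y": -2.95, "z": 0.3, "rx": 0, "ry": 0, "rz": 0, "claw": 0}
    - {"x": -8.3, "y": -3.7, "z": 0.7, "rx": 0, "ry": 0, "rz": 0, "claw": 0}

```text
time: 23.92
tool_pos: [0.5217, -0.1784, 0.4018]
orientation: [0.708, 0.706, -0.0, 0.0]
wrist_force: [-0.2, 0.6, -0.7]
width: 0.511
```

```bash
python3 go.py 0.4847 -0.2612 0.2
```

```text
t 23.93 shift [-2.763 -1.228  1.283] rot [ 0.    0.03 -0.12] grasp now [ 0.5217 -0.1784  0.2385] w 45.0 F [-0.2  0.6 -0.7]
```

send_rows:
  plan:
    - {"x": -1.3, "y": -0.55, "z": 0.4, "rx": 0, "ry": 0, "rz": 0, "claw": 0}
    - {"x": -2.3, "y": -1.0, "z": 0.9, "rx": 0, "ry": 0, "rz": 0, "claw": 0}
    - {"x": -2.75, "y": -1.23, "z": 1.2, "rx": 0, "ry": 0, "rz": 0, "claw": 0}
    - {"x": -2.75, "y": -1.23, "z": 1.2, "rx": 0, "ry": 0, "rz": 0, "claw": 0}
    - {"x": -2.75, "y": -1.23, "z": 1.2, "rx": 0, "ry": 0, "rz": 0, "claw": 0}

```text
time: 24.55
tool_pos: [0.4868, -0.2574, 0.3667]
orientation: [0.707, 0.707, 0.001, 0.0]
wrist_force: [0.1, 1.2, -0.2]
width: 0.501
```

send_rows:
  plan:
    - {"x": 0, "y": 0, "z": 0, "rx": 0, "ry": 0, "rz": 0, "claw": 0}
    - {"x": 0, "y": 0, "z": 0, "rx": 0, "ry": 0, "rz": 0, "claw": 0}

```text
time: 24.8
tool_pos: [0.4864, -0.2581, 0.3667]
orientation: [0.707, 0.707, 0.0, 0.0]
wrist_force: [0.4, -0.7, -0.2]
width: 0.498
```

```bash
python3 go.py 0.4847 -0.2612 0.0785;python3 - <<'E'
from helpers import *
for v in('top','scene'):
    im=imaging.snapshot(v)[...,::-1].copy();cv2.imwrite(f'pics/{v}6.png',im)
    x,y=proj(v,[.6348,.0729,.14])[0].astype(int)
    cv2.imwrite(f'pics/m6_{v}.png',cv2.resize(im[y-50:y+50,x-50:x+50],(400,400),interpolation=0))
a=np.hstack([cv2.imread(f'pics/m6_{v}.png') for v in('top','scene')]);cv2.imwrite('pics/m6_both.png',a)
H={}
for v,vm,d in(('top',110,.8),('scene',130,2)):
    im=cv2.imread(f'pics/{v}6.png');x,y=proj(v,[.6348,.0729,.189])[0].astype(int)
    c=blob(steel(im,vm,d),(x,y),15);H[v]=cv2.convexHull(c).reshape(-1,2)
    for z in(.186,.189,.192):print(v,z,circ(cast(v,H[v],z)))
E
```

```text
t 24.8 shift [-0.103 -0.059  4.162] rot [ 0.04  0.01 -0.  ] grasp now [ 0.4865 -0.2581  0.2034] w 43.8 F [ 0.4 -0.7 -0.2]
top 0.186 (array([0.63526599, 0.07216908]), np.float64(0.018972381918317772))
top 0.189 (array([0.63451352, 0.07193339]), np.float64(0.018909027553621765))
top 0.192 (array([0.63376106, 0.07169769]), np.float64(0.018845673188919148))
scene 0.186 (array([0.63148199, 0.0757068 ]), np.float64(0.019471843569828753))
scene 0.189 (array([0.63309249, 0.07381729]), np.float64(0.019387466732397097))
scene 0.192 (array([0.63470298, 0.07192779]), np.float64(0.019303089894935458))
```

View pics/m6_both.png

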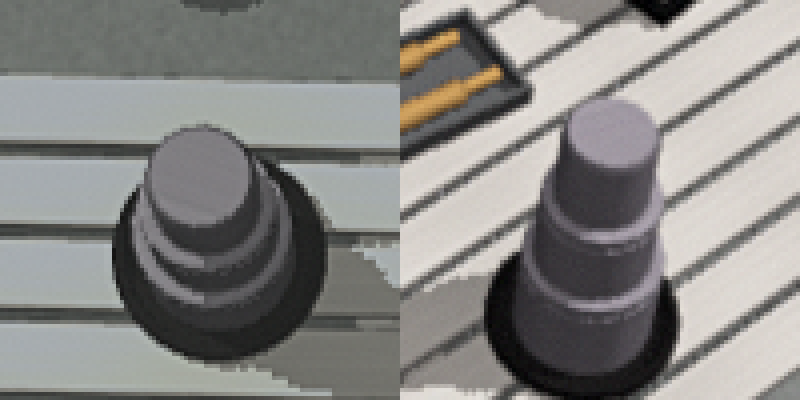

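View pics/scene6.png

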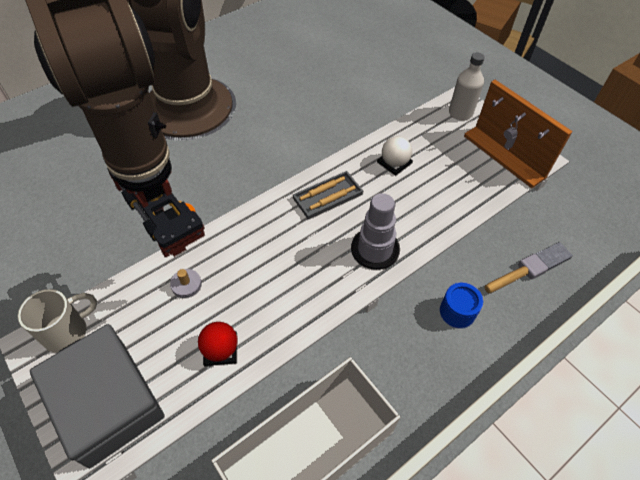

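All three tins are stacked straight. The narrow top is at (0.6345, 0.072), with the views agreeing at z ≈ 0.191 (nominal 0.189), and the cap is untouched at (186,282). Descending on its knob.

send_rows:
  plan:
    - {"x": -0.1, "y": -0.06, "z": 0.8, "rx": 0, "ry": 0, "rz": 0, "claw": 0}
    - {"x": -0.1, "y": -0.06, "z": 2.0, "rx": 0, "ry": 0, "rz": 0, "claw": 0}
    - {"x": -0.1, "y": -0.06, "z": 2.8, "rx": 0, "ry": 0, "rz": 0, "claw": 0}
    - {"x": -0.1, "y": -0.06, "z": 3.2, "rx": 0, "ry": 0, "rz": 0, "claw": 0}
    - {"x": -0.1, "y": -0.06, "z": 3.2, "rx": 0, "ry": 0, "rz": 0, "claw": 0}

```text
time: 25.52
tool_pos: [0.4841, -0.2618, 0.2699]
orientation: [0.708, 0.707, -0.0, -0.001]
wrist_force: [0.5, -0.7, 0.7]
width: 0.5
```

send_rows:
  plan:
    - {"x": 0, "y": 0, "z": 0, "rx": 0, "ry": 0, "rz": 0, "claw": 0}
    - {"x": 0, "y": 0, "z": 0, "rx": 0, "ry": 0, "rz": 0, "claw": 0}

```text
time: 25.78
tool_pos: [0.4844, -0.262, 0.2712]
orientation: [0.708, 0.707, 0.0, 0.001]
wrist_force: [0.3, -0.2, 0.4]
width: 0.498
```

```bash
python3 go.py 0.4847 -0.2612 0.0785
```

```text
t 25.77 shift [0.029 0.008 0.981] rot [ 0.08  0.05 -0.09] grasp now [ 0.4847 -0.2622  0.1079] w 43.8 F [ 0.3 -0.2  0.4]
```

send_rows:
  plan:
    - {"x": 0.03, "y": 0.01, "z": 0.3, "rx": 0, "ry": 0, "rz": 0, "claw": 0}
    - {"x": 0.03, "y": 0.01, "z": 0.6, "rx": 0, "ry": 0, "rz": 0, "claw": 0}
    - {"x": 0.03, "y": 0.01, "z": 0.85, "rx": 0, "ry": 0, "rz": 0, "claw": 0}
    - {"x": 0.03, "y": 0.01, "z": 0.96, "rx": 0, "ry": 0, "rz": 0, "claw": 0}
    - {"x": 0.03, "y": 0.01, "z": 0.96, "rx": 0, "ry": 0, "rz": 0, "claw": 0}

```text
time: 26.4
tool_pos: [0.4843, -0.261, 0.2411]
orientation: [0.708, 0.707, -0.0, -0.0]
wrist_force: [0.6, -0.3, 0.7]
width: 0.496
```

send_rows:
  plan:
    - {"x": 0, "y": 0, "z": 0, "rx": 0, "ry": 0, "rz": 0, "claw": 1}
    - {"x": 0, "y": 0, "z": 0, "rx": 0, "ry": 0, "rz": 0, "claw": 1}
    - {"x": 0, "y": 0, "z": 0, "rx": 0, "ry": 0, "rz": 0, "claw": 1}
    - {"x": 0, "y": 0, "z": 0, "rx": 0, "ry": 0, "rz": 0, "claw": 1}
    - {"x": 0, "y": 0, "z": 0, "rx": 0, "ry": 0, "rz": 0, "claw": 1}
  force: 25

```text
time: 27.02
tool_pos: [0.4844, -0.2611, 0.2416]
orientation: [0.708, 0.707, 0.0, 0.0]
wrist_force: [-0.6, -1.0, 3.0]
width: 0.201
```

send_rows:
  plan:
    - {"x": 0, "y": 0, "z": 0, "rx": 0, "ry": 0, "rz": 0, "claw": 1}
    - {"x": 0, "y": 0, "z": 0, "rx": 0, "ry": 0, "rz": 0, "claw": 1}

```text
time: 27.28
tool_pos: [0.4845, -0.2611, 0.2416]
orientation: [0.708, 0.707, 0.0, 0.0]
wrist_force: [-1.6, 0.0, 2.6]
width: 0.2
```

```bash
python3 go.py 0.4847 -0.2612 0.0785
```

```text
t 27.27 shift [-0.004  0.008 -0.005] rot [ 0.02  0.01 -0.09] grasp now [ 0.4845 -0.2611  0.0783] w 17.6 F [-1.6  0.   2.6]
```

send_rows:
  plan:
    - {"x": 0, "y": 0, "z": -0.7, "rx": 0, "ry": 0, "rz": 0, "claw": 1}
    - {"x": 0, "y": 0, "z": -2.1, "rx": 0, "ry": 0, "rz": 0, "claw": 1}
    - {"x": 0, "y": 0, "z": -3.7, "rx": 0, "ry": 0, "rz": 0, "claw": 1}
    - {"x": 0, "y": 0, "z": -5.2, "rx": 0, "ry": 0, "rz": 0, "claw": 1}
    - {"x": 0, "y": 0, "z": -6.0, "rx": 0, "ry": 0, "rz": 0, "claw": 1}

```text
time: 27.9
tool_pos: [0.4845, -0.2609, 0.4237]
orientation: [0.708, 0.707, 0.0, 0.001]
wrist_force: [-0.3, 0.0, -1.1]
width: 0.2
```

send_rows:
  plan:
    - {"x": 0, "y": 0, "z": 0, "rx": 0, "ry": 0, "rz": 0, "claw": 1}
    - {"x": 0, "y": 0, "z": 0, "rx": 0, "ry": 0, "rz": 0, "claw": 1}

```text
time: 28.15
tool_pos: [0.4839, -0.261, 0.4199]
orientation: [0.708, 0.707, -0.0, -0.001]
wrist_force: [0.0, 0.4, -0.6]
width: 0.202
```

```bash
python3 go.py 0.6343 0.0722 0.258
```

```text
t 28.15 shift [11.114  4.995 -0.045] rot [-0.1  -0.05 -0.09] grasp now [ 0.4836 -0.2608  0.2566] w 17.8 F [ 0.   0.4 -0.6]
```

send_rows:
  plan:
    - {"x": 0.8, "y": 0.35, "z": 0, "rx": 0, "ry": 0, "rz": 0, "claw": 1}
    - {"x": 2.2, "y": 1.0, "z": 0, "rx": 0, "ry": 0, "rz": 0, "claw": 1}
    - {"x": 3.8, "y": 1.7, "z": 0, "rx": 0, "ry": 0, "rz": 0, "claw": 1}
    - {"x": 5.4, "y": 2.4, "z": 0, "rx": 0, "ry": 0, "rz": 0, "claw": 1}
    - {"x": 7.0, "y": 3.1, "z": 0, "rx": 0, "ry": 0, "rz": 0, "claw": 1}

```text
time: 28.78
tool_pos: [0.5779, -0.0499, 0.4194]
orientation: [0.708, 0.706, -0.001, -0.001]
wrist_force: [1.0, -1.0, 0.0]
width: 0.198
```

```bash
python3 go.py 0.6343 0.0722 0.258
```

```text
t 28.77 shift [ 4.072  1.873 -0.067] rot [-0.16 -0.02 -0.1 ] grasp now [ 0.5774 -0.0498  0.2561] w 17.4 F [ 1. -1.  0.]
```

send_rows:
  plan:
    - {"x": 1.3, "y": 0.6, "z": 0, "rx": 0, "ry": 0, "rz": 0, "claw": 1}
    - {"x": 2.5, "y": 1.15, "z": 0, "rx": 0, "ry": 0, "rz": 0, "claw": 1}
    - {"x": 3.5, "y": 1.6, "z": 0, "rx": 0, "ry": 0, "rz": 0, "claw": 1}
    - {"x": 4.0, "y": 1.8, "z": 0, "rx": 0, "ry": 0, "rz": 0, "claw": 1}
    - {"x": 4.1, "y": 1.87, "z": 0, "rx": 0, "ry": 0, "rz": 0, "claw": 1}

```text
time: 29.4
tool_pos: [0.6339, 0.0723, 0.4201]
orientation: [0.707, 0.707, -0.001, -0.001]
wrist_force: [-0.1, -0.7, -1.1]
width: 0.197
```

send_rows:
  plan:
    - {"x": 0, "y": 0, "z": 0, "rx": 0, "ry": 0, "rz": 0, "claw": 1}
    - {"x": 0, "y": 0, "z": 0, "rx": 0, "ry": 0, "rz": 0, "claw": 1}
    - {"x": 0, "y": 0, "z": 0, "rx": 0, "ry": 0, "rz": 0, "claw": 1}
    - {"x": 0, "y": 0, "z": 0, "rx": 0, "ry": 0, "rz": 0, "claw": 1}
    - {"x": 0, "y": 0, "z": 0, "rx": 0, "ry": 0, "rz": 0, "claw": 1}

```text
time: 30.02
tool_pos: [0.634, 0.0715, 0.4216]
orientation: [0.708, 0.706, 0.0, 0.0]
wrist_force: [-0.5, 0.8, -0.3]
width: 0.202
```

```bash
python3 go.py 0.6343 0.0722 0.2173;python3 - <<'E'
from helpers import *
im=imaging.snapshot('scene')[...,::-1].copy();x,y=proj('scene',[.6348,.0729,.19])[0].astype(int)
cv2.imwrite('pics/c7.png',cv2.resize(im[y-60:y+60,x-60:x+60],(480,480),interpolation=0))
E
```

```text
t 30.02 shift [0.022 0.011 1.366] rot [ 0.01  0.01 -0.1 ] grasp now [0.634  0.0715 0.2583] w 17.8 F [-0.5  0.8 -0.3]
```

View pics/c7.png

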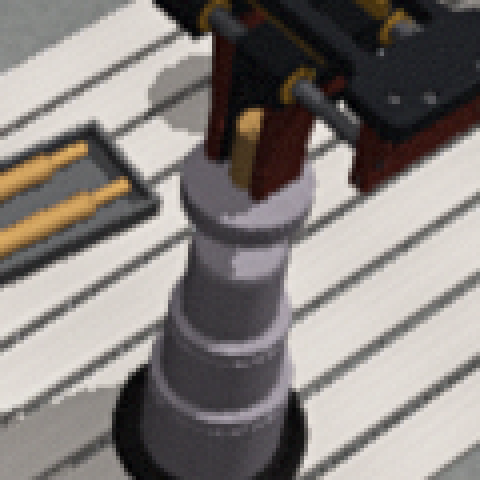

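The cap is level, about 25 mm above the narrow tin and centred over it, disc at (247,195). Lowering in two stages.

send_rows:
  plan:
    - {"x": 0.01, "y": 0.01, "z": 0.2, "rx": 0, "ry": 0, "rz": 0, "claw": 1}
    - {"x": 0.01, "y": 0.01, "z": 0.45, "rx": 0, "ry": 0, "rz": 0, "claw": 1}
    - {"x": 0.01, "y": 0.01, "z": 0.7, "rx": 0, "ry": 0, "rz": 0, "claw": 1}
    - {"x": 0.01, "y": 0.01, "z": 0.8, "rx": 0, "ry": 0, "rz": 0, "claw": 1}
    - {"x": 0.01, "y": 0.01, "z": 0.8, "rx": 0, "ry": 0, "rz": 0, "claw": 1}

```text
time: 30.7
tool_pos: [0.6343, 0.072, 0.3971]
orientation: [0.708, 0.707, -0.0, -0.0]
wrist_force: [-0.6, -0.0, -1.1]
width: 0.197
```

send_rows:
  plan:
    - {"x": 0, "y": 0, "z": 0, "rx": 0, "ry": 0, "rz": 0, "claw": 1}
    - {"x": 0, "y": 0, "z": 0, "rx": 0, "ry": 0, "rz": 0, "claw": 1}
    - {"x": 0, "y": 0, "z": 0, "rx": 0, "ry": 0, "rz": 0, "claw": 1}

```text
time: 31.08
tool_pos: [0.6343, 0.072, 0.3976]
orientation: [0.708, 0.707, 0.0, 0.0]
wrist_force: [0.7, 0.4, 0.0]
width: 0.198
```

```bash
python3 go.py 0.6343 0.0722 0.2173
```

```text
t 31.07 shift [ 0.006 -0.001  0.567] rot [ 0.02  0.   -0.09] grasp now [0.6344 0.072  0.2343] w 17.4 F [0.7 0.4 0. ]
```

send_rows:
  plan:
    - {"x": 0, "y": 0, "z": 0.12, "rx": 0, "ry": 0, "rz": 0, "claw": 1}
    - {"x": 0, "y": 0, "z": 0.25, "rx": 0, "ry": 0, "rz": 0, "claw": 1}
    - {"x": 0, "y": 0, "z": 0.38, "rx": 0, "ry": 0, "rz": 0, "claw": 1}
    - {"x": 0, "y": 0, "z": 0.5, "rx": 0, "ry": 0, "rz": 0, "claw": 1}
    - {"x": 0, "y": 0, "z": 0.58, "rx": 0, "ry": 0, "rz": 0, "claw": 1}

```text
time: 31.7
tool_pos: [0.6344, 0.0722, 0.3806]
orientation: [0.708, 0.707, 0.0, 0.0]
wrist_force: [-3.3, -0.6, 13.3]
width: 0.2
```

```bash
python3 go.py 0.6343 0.0722 0.2173
```

```text
t 31.7 shift [ 0.001 -0.004 -0.001] rot [ 0.04 -0.   -0.09] grasp now [0.6345 0.0722 0.2173] w 17.6 F [-3.3 -0.6 13.3]
```

Contact came at exactly the seated height. Releasing and retreating.

send_rows:
  plan:
    - {"x": 0, "y": 0, "z": -0.03, "rx": 0, "ry": 0, "rz": 0, "claw": 1}
    - {"x": 0, "y": 0, "z": -0.03, "rx": 0, "ry": 0, "rz": 0, "claw": 0}
    - {"x": 0, "y": 0, "z": -0.03, "rx": 0, "ry": 0, "rz": 0, "claw": -0.3}
    - {"x": 0, "y": 0, "z": -0.03, "rx": 0, "ry": 0, "rz": 0, "claw": -0.3}
    - {"x": 0, "y": 0, "z": -0.03, "rx": 0, "ry": 0, "rz": 0, "claw": -0.3}

```text
time: 32.33
tool_pos: [0.6343, 0.072, 0.3809]
orientation: [0.708, 0.707, -0.0, 0.0]
wrist_force: [0.7, 0.2, 0.1]
width: 0.612
```

send_rows:
  plan:
    - {"x": 0, "y": 0, "z": -0.2, "rx": 0, "ry": 0, "rz": 0, "claw": -0.3}
    - {"x": 0, "y": 0, "z": -0.8, "rx": 0, "ry": 0, "rz": 0, "claw": -0.3}
    - {"x": 0, "y": 0, "z": -1.6, "rx": 0, "ry": 0, "rz": 0, "claw": -0.3}
    - {"x": 0, "y": 0, "z": -2.4, "rx": 0, "ry": 0, "rz": 0, "claw": -0.3}
    - {"x": 0, "y": 0, "z": -3.0, "rx": 0, "ry": 0, "rz": 0, "claw": -0.3}

```text
time: 32.95
tool_pos: [0.6343, 0.0722, 0.4734]
orientation: [0.708, 0.707, 0.001, 0.001]
wrist_force: [-0.0, 0.7, -0.0]
width: 0.649
```

send_rows:
  plan:
    - {"x": -1.5, "y": -1.0, "z": -0.3, "rx": 0, "ry": 0, "rz": 0, "claw": -0.3}
    - {"x": -3.2, "y": -2.0, "z": -0.3, "rx": 0, "ry": 0, "rz": 0, "claw": -0.3}
    - {"x": -5.0, "y": -3.0, "z": -0.3, "rx": 0, "ry": 0, "rz": 0, "claw": -0.3}
    - {"x": -6.5, "y": -4.0, "z": -0.3, "rx": 0, "ry": 0, "rz": 0, "claw": -0.3}
    - {"x": -7.5, "y": -5.0, "z": -0.3, "rx": 0, "ry": 0, "rz": 0, "claw": -0.3}

```text
time: 33.58
tool_pos: [0.4826, -0.155, 0.4806]
orientation: [0.708, 0.706, -0.0, 0.0]
wrist_force: [-0.2, -0.6, 0.5]
width: 0.648
```

send_rows:
  plan:
    - {"x": 0, "y": 0, "z": 0, "rx": 0, "ry": 0, "rz": 0, "claw": -0.3}
    - {"x": 0, "y": 0, "z": 0, "rx": 0, "ry": 0, "rz": 0, "claw": -0.3}
    - {"x": 0, "y": 0, "z": 0, "rx": 0, "ry": 0, "rz": 0, "claw": -0.3}

```text
time: 33.95
tool_pos: [0.4847, -0.1514, 0.4802]
orientation: [0.707, 0.707, 0.0, 0.0]
wrist_force: [-0.0, -0.4, -0.2]
width: 0.653
```

Run:
```python
from helpers import *
for v in('top','scene'):
    im=imaging.snapshot(v)[...,::-1].copy();cv2.imwrite(f'pics/{v}8.png',im)
    x,y=proj(v,[.6345,.0725,.14])[0].astype(int)
    cv2.imwrite(f'pics/m8_{v}.png',cv2.resize(im[y-50:y+50,x-50:x+50],(400,400),interpolation=0))
a=np.hstack([cv2.imread(f'pics/m8_{v}.png') for v in('top','scene')]);cv2.imwrite('pics/m8_both.png',a)
P={}
for v in('top','scene'):
    im=cv2.imread(f'pics/{v}8.png');hsv=cv2.cvtColor(im,cv2.COLOR_BGR2HSV);x,y=proj(v,[.6344,.0722,.225])[0].astype(int)
    m=cv2.inRange(hsv,(8,90,115 if v=='scene' else 90),(25,255,255));c=blob(m,(x,y),14);P[v]=cv2.minEnclosingCircle(c)[0];print(v,P[v],cv2.contourArea(c))
print('knob top',tri(P['top'],P['scene']))
```

```text
top (273.5, 195.0) 84.0
scene (385.0, 188.5) 45.5
knob top [0.63423434 0.07096563 0.22562331]
```

View pics/m8_both.png

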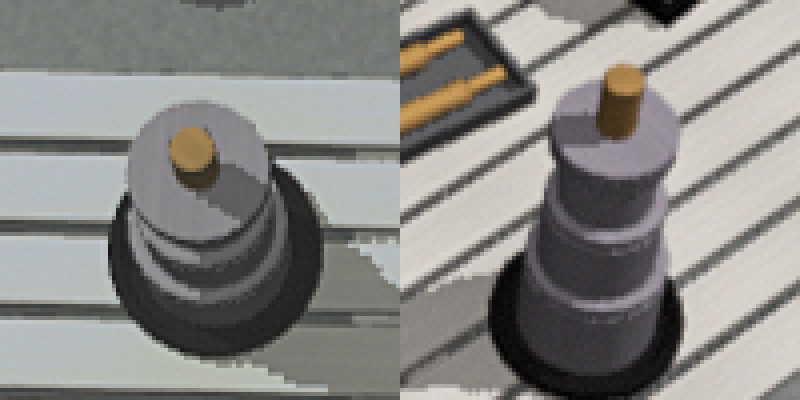

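View pics/scene8.png

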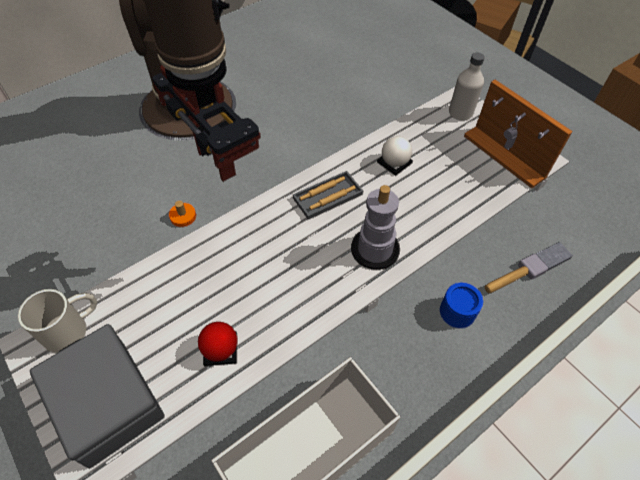

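The full stack stands upright at (378,225). The knob top triangulates to (0.634, 0.071, 0.2256), against 0.225 m nominal when seated. The balls and bails are unmoved and the arm is clear, so I'm handing in.

```bash
python3 -c "
from rig import workorder; print(workorder.close_job())"
```

```text
the job is handed in; nothing more can be done
None
```

I stacked the wide tin, middle tin, narrow tin and capped them on the drip stand, let go, moved the arm clear and handed the job in at about 34 s. The hand-in gave no verdict.

**What the last checks showed:**
- **Seating:** each part met resistance, with 6 to 14 N on the wrist, within 0.1 mm of the height worked out for it fully home.
- **Height:** the knob top triangulated from both cameras to z = 0.2256 m, against 0.225 m nominal.
- **Alignment:** the stack axis is about (0.634, 0.072). The wide tin, narrow tin and knob readings are within about 2 mm of each other, and the pictures show the stack upright.
- **Bystanders:** in the final picture the balls, bails, blue tin and orange cap are where they were.

**Checks that disagreed or failed:**
- **Camera heights:** the two cameras put the tin tops 2–3 mm above their nominal heights, about the calibration error.
- **Middle tin rim:** its automatic outline ran onto the rim below and came out 3–4 mm off. I read the rim by eye instead, about 1 px from the expected axis.

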